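# Issue the abrasive stones from the tip-out case

### The job

Book out the abrasive stones: first press the roller lever switch on the counter box just until it clicks and let it up again, then tip each stone in the wooden case up by its far end, take it out and lay it flat in the aluminium tray. When all the stones lie in the tray, click the switch again in the same way and let it up. Never push the lever on into its overtravel, set the brittle stones down without dropping them, and leave the other things on the desk alone.

Things in the scene. Friction and masses are not known exactly. Their poses are not given: they have to be found in the camera images.
- case: Open wooden case, fixed, 106 (x) by 242 (y) by 60 mm high; origin at the centre of its underside, x away from the robot. Four pockets at y = -84, -28, +28, +84 mm, each 38 mm wide, from x = -43 to +43 mm, with 18 mm ribs between. Ledge for the stone at x = -43 to +1.5, 16 mm below the rim; well at x = +1.5 to +43, 46 mm deep. Far wall cut down to 18 mm below the rim.
- ledge_edge (a point): Middle of the edge where the case's ledge ends and the well begins (case x = +1.5, y = 0, 44 mm above the desk). A stone whose far end is pressed 5 to 15 mm down tips over this edge and stays leaning at 40 to 55 degrees, its near end 10 to 25 mm above the rim, where its sides can be gripped.
- lid (a point): Middle of the case's open lid, fixed, folded back, sloping from the case's far side down to the desk at case x = +165 mm, nowhere over 60 mm high.
- tray: Loose shallow aluminium tray, 120 mm (x) by 250 mm (y), rim 14 mm high, walls and floor 4 mm thick; origin at the centre of its underside. Empty at the start. 0.8 kg.
- counter: Grey counter box fixed to the desk, 90 mm (x) by 60 mm (y) by 50 mm high, with a black microswitch on top (up to 76 mm above the desk); origin at the centre of its underside. The switch lever is hinged at x = -34 mm, y = 0, z = 83 mm and runs towards +x.
- roller (a point): Centre of the white roller (radius 9 mm, 11 mm wide, axis along the counter's y) at the free end of the switch's spring lever, 60 mm from its hinge; it moves with the lever. Free, it stands about 104 mm above the desk, its top 113 mm. It is pressed from above.
- lever (a joint): Angle of the switch lever in rad: 0 free (raised 0.24 above level), growing as the roller is pressed; springs back. It clicks at 0.20 (roller down 12 mm, lever nearly level) and stays clicked beyond. Over 0.34 (roller down 20 mm) is overtravel, which harms the switch; hard stop at 0.5. About 3 N at the roller at the click.
- stone0: Grey abrasive stone, a plain block 80 mm (x) by 34 mm (y) by 16 mm (z), 0.1 kg, may be absent. Origin at its centre. At the start it lies in a pocket of the case, at case y = -84 mm, its top flush with the rim, its centre at case x = -1.5 mm and 52 mm above the desk, its length along the case's x.
- stone1: Grey abrasive stone, a plain block 80 mm (x) by 34 mm (y) by 16 mm (z), 0.1 kg, may be absent. Origin at its centre. At the start it lies in a pocket of the case, at case y = -28 mm, its top flush with the rim, its centre at case x = -1.5 mm and 52 mm above the desk, its length along the case's x.
- stone2: Grey abrasive stone, a plain block 80 mm (x) by 34 mm (y) by 16 mm (z), 0.1 kg, may be absent. Origin at its centre. At the start it lies in a pocket of the case, at case y = 28 mm, its top flush with the rim, its centre at case x = -1.5 mm and 52 mm above the desk, its length along the case's x.
- stone3: Grey abrasive stone, a plain block 80 mm (x) by 34 mm (y) by 16 mm (z), 0.1 kg, may be absent. Origin at its centre. At the start it lies in a pocket of the case, at case y = 84 mm, its top flush with the rim, its centre at case x = -1.5 mm and 52 mm above the desk, its length along the case's x.
- mug: White mug, 76 mm across and 90 mm high; origin at the centre of its underside. Not part of the job: leave it where it is.
- tape: Roll of paper tape lying flat, 90 mm across, 24 mm high; origin at the centre of its underside. Not part of the job: leave it where it is.
- carton: Small cardboard carton, 110 by 90 by 70 mm; origin at the centre of its underside. Not part of the job: leave it where it is.

How it is judged (in metres and radians):
On the way, in this order (a step that is already met when the one before it is completed fails the run):
1. the switch is clicked, without overtravel, to open the booking (value of joint lever between 0.2 and 0.34 rad), for 0.2 s.
2. the switch is let up and all the stones lie flat in the tray (x of stone0 in the frame of tray between -0.06 and 0.06 m and y of stone0 in the frame of tray between -0.125 and 0.125 m and z of stone0 in the frame of tray between 0.008 and 0.0155 m and angle between the z axis of each of stone0, stone1, stone2, stone3 and the z axis of tray, either way round below 0.12 rad and linear speed of each of stone0, stone1, stone2, stone3 below 0.02 m/s and x of stone1 in the frame of tray between -0.06 and 0.06 m and y of stone1 in the frame of tray between -0.125 and 0.125 m and z of stone1 in the frame of tray between 0.008 and 0.0155 m and x of stone2 in the frame of tray between -0.06 and 0.06 m and y of stone2 in the frame of tray between -0.125 and 0.125 m and z of stone2 in the frame of tray between 0.008 and 0.0155 m and x of stone3 in the frame of tray between -0.06 and 0.06 m and y of stone3 in the frame of tray between -0.125 and 0.125 m and z of stone3 in the frame of tray between 0.008 and 0.0155 m and value of joint lever below 0.05 rad), for 0.2 s.
3. the switch is clicked again, without overtravel, to close the booking (all of step 1), for 0.2 s.
At the end, for the whole second after the job is handed in: Every stone present lies flat (within 0.12 rad) on the tray's floor inside its rim, at rest, and the switch lever is up again (below 0.05 rad) (all of step 2); the robot touches nothing.
It fails at once if the switch lever is pushed into its overtravel (beyond 0.34 rad) (value of joint lever above 0.34 rad).
It fails at once if a stone is dropped (falls free of the fingers at over 1.1 m/s, about 6 cm) ((linear speed of stone0 above 1.1 m/s and contact force between the fingers and stone0 below 0.01 N) or (linear speed of stone1 above 1.1 m/s and contact force between the fingers and stone1 below 0.01 N) or (linear speed of stone2 above 1.1 m/s and contact force between the fingers and stone2 below 0.01 N) or (linear speed of stone3 above 1.1 m/s and contact force between the fingers and stone3 below 0.01 N)).
It fails at once if the mug, tape or carton is moved more than 3 cm (distance of any of mug, tape, carton from where it was at the start of the episode above 0.03 m).
Of stone0, stone1, stone2, stone3 only 3 to 4 are there at a start; the rules pass over those that are not, and their reading is None.
At some moment in a run one of tray may be knocked a few centimetres aside while the robot is not near it.
It also fails if it takes over 210 s, if anything falls off the work surface, if the arm or the gripper's body presses on something with over 40 N, if the wrist force passes 120 N, or if a joint passes its speed limit or range.

### The arm

A 6-joint arm with a two-finger parallel gripper is mounted at the origin on the work surface. World frame = base frame: x ahead of the robot, y to its left, z up, the work surface at z = 0. Lengths are in mm, angles in degrees, forces in N, time in s.
With the tool pointing down it reaches from about 300 to 850 mm from the base axis. Payload 4.2 kg.
Tool frame: the origin (TCP) lies midway between the tips of the shut fingers; the grasp point (between the pads) lies 19 mm behind it (env.grasp_offset is the distance from the TCP to the grasp point, in mm); z points along the fingers, y is the line along which they close (so a half turn about z gives the same grasp; the last joint's range is limited). The gripper opens to 91 mm and grips with 3 to 60 N. Pads are 32 mm wide; open, the fingers measure 118 mm over their backs; the gripper's body (76 mm by 178 mm) begins 60 mm behind the grasp point.
Start: joints at [-71.161, 18.312, 89.639, -0, 72.044, -1.146], TCP at [196.522, -540.391, 213.976] pointing down, gripper open.
Joint ranges: [-177.97, 177.97], [-48.28, 115.42], [12.27, 149.76], [-77.06, 257.06], [2.81, 150.46], [-146.56, 146.56]. Speed limits (degrees/s): [147.25, 147.25, 180, 180, 180, 180].

### API

Orientations are given as [roll, pitch, yaw] about the fixed x, y, z axes, in that order (R = Rz(yaw) Ry(pitch) Rx(roll)).
In Python, from workcell import env, optics gives the robot as it stands. The module is installed in compiled form; this text tells all that it offers.
- The arm moves only by the tool send_rows, never from a script. Its argument "targets" is a list that holds one entry, the list of rows, each a list of 7 numbers: the turn, a rotation vector about the world's x, y, z scaled (see below), then the shift along the world's x, y, z scaled (see below), then the closure, from -1 (fully open) to 1 (shut). In form: [[[rx, ry, rz, x, y, z, gripper], ...]]. A call has 1 to 12 rows; each row shifts and turns the commanded pose from where the row before left it; what a row does not reach is not made up. The controller multiplies each number of a shift by 0.2 m and each number of a turn by pi/2 rad. A row lasts 1/10 s, in which the tool goes at most 50 mm and 8.59 degrees, less where a joint would pass 70% of its speed; a pose out of reach is approached as far as the arm can. A call with a number of a shift or a turn outside -1 to 1 is refused whole. A call with a gripper value outside its range is refused whole. The fingers move at their own pace and stop on an object; "grip_force" is the grip in N (left out, the last holds). Time passes only in rows, so rows that do not move let the fingers close. It gives the time, the measured TCP pose, the force, the opening and the grip force at its end, in the units of the state.
- env.state(): the state, without advancing time (a new reading comes with each control period).
- optics.grab_frame(name): name is "scene" or "top"; returns (picture, depth): 420x560x3 uint8, red, green, blue; 420x560 float32, mm along the optical axis (not along the pixel's ray), 0 where there is no reading.
- optics.camera_info(name): a dict with "camera_matrix" (3x3 intrinsics, pixels), "R" (3x3) and "t" (3): a world point X has camera coordinates R X + t. Camera axes: x right, y down, z forward; pixel columns grow to the right and rows downward; lengths in mm; the calibration is good to about 2 mm. A picture is of the moment at which its call begins. camera_info takes no time and is no camera call.
- env.job_done(): hands the job in; it is judged then, once.
Trained networks look in the newest picture that a camera, given by its name, has taken for a name from the list of things; names that differ only in an ending like _2 or _b are one class to them, and where a whole thing is asked for, a point or a joint stands for the part that bears it (a point fixed in the world has none). Each returns a list of dicts, best first, with "conf" (0 to 1); they miss things now and then, are a little off and sometimes report something else, mostly with a low value. They report only what shows in the picture. A call takes as long as a camera call.
- optics.silhouettes(camera, name): "mask" (420x560 bool, what is visible of it) and "at" ([column, row] in pixels, amid what is visible of it).
- optics.place_of(camera, name): "at" ([column, row] in pixels: a listed point, or the origin of a listed thing).
The state is a dict: "time_s": time; "qpos": joint angles; "qvel": joint speeds; "effort": joint torques, N m; "ee_pos": TCP position; "ee_rot": TCP orientation; "force": force on the tool from outside, world axes, zero at the start; "torque": the same for the moment, N m; "gripper_width": finger opening in mm; "gripper_force": force on a finger pad.
Only numpy, scipy, OpenCV 4.12 (cv2) and the standard library are available. Lean on these libraries where they do the work, as an engineer would, in place of code of your own. Each camera call takes 0.05 s, during which the arm holds its last target. There are 200 camera calls.

## Working session

There is one attempt and no reset: what is moved stays moved. The work goes in short steps, Python scripts to look and compute and a tool call to move; the robot and the scene stay as the last step left them, time stands still between calls to the robot, and variables do not carry over. Pictures are saved under pics/ and viewed, at most 14 in all, crops included, and the job is handed in when it is done.

Besides the shell and the picture viewer there is one more tool, called after "Emit:" as name([rows], argument=value, ...), one row to a line, values as JSON. send_rows: Moves the arm, as the interface text tells. Its arguments: {"type":"object","properties":{"targets":{"type":"array"},"grip_force":{"type":"number"}},"required":["targets"]}

```bash
mkdir -p pics
cat > h.py <<'E'
import numpy as np, cv2
from workcell import env, optics
def px2w(cam,u,v,d):
    c=optics.camera_info(cam);K=np.array(c['camera_matrix']);R=np.array(c['R']);t=np.array(c['t']).ravel()
    p=np.linalg.inv(K)@np.array([u,v,1.])*d
    return R.T@(p-t)
def ray(cam,u,v,z):
    c=optics.camera_info(cam);R=np.array(c['R']);t=np.array(c['t']).ravel()
    o=-R.T@t; d=px2w(cam,u,v,1.)-o
    return o+d*(z-o[2])/d[2]
def cloud(cam,depth):
    c=optics.camera_info(cam);K=np.array(c['camera_matrix']);R=np.array(c['R']);t=np.array(c['t']).ravel()
    v,u=np.mgrid[:420,:560];P=np.stack([u,v,np.ones_like(u)],-1)@np.linalg.inv(K).T*depth[...,None]
    return (P-t)@R
def rect(P):
    r=cv2.minAreaRect(P[:,:2].astype(np.float32));return np.round(r[0],1),np.round(r[1],1),round(r[2],1)
E
python3 - <<'E'
from h import *
pic={}
for c in('top','scene'):
    im,d=optics.grab_frame(c);cv2.imwrite(f'pics/{c}0.png',im[...,::-1]);W=cloud(c,d)
    print(c,[np.round(-np.array(optics.camera_info(c)['R']).T@np.array(optics.camera_info(c)['t']).ravel())])
    for n in('case','tray','counter','roller','stone0','mug','tape','carton','ledge_edge'):
        if n not in('ledge_edge',):
          for s in optics.silhouettes(c,n)[:5]:
            m=s['mask']&(d>0)
            if s['conf']<.3 or m.sum()<20: continue
            P=W[m];print(n,'sil',round(s['conf'],2),m.sum(),rect(P),'z',np.round(np.percentile(P[:,2],[5,50,95])))
        if n in('roller','ledge_edge','case','tray','counter'):
          z={'roller':104,'ledge_edge':44}.get(n,0)
          for s in optics.place_of(c,n)[:2]:
            print(n,'pl',round(s['conf'],2),np.round(s['at']),np.round(ray(c,*s['at'],z),1))
print(env.state())
E
```

```text
top [array([ 379.,  -18., 1545.])]
case sil 0.85 2991 (array([542.9, 260.2]), array([251.5, 219.7]), 85.6) z [13. 49. 62.]
case pl 0.55 [213. 248.] [473.9 256.    0. ]
tray sil 0.89 2206 (array([ 491.9, -243.1]), array([120.4, 253.7]), 3.5) z [-2.  4. 13.]
tray pl 0.8 [347. 241.] [ 497.5 -245.3    0. ]
tray pl 0.44 [424. 224.] [ 559.4 -534.3    0. ]
counter sil 0.65 433 (array([518.6,  -5.5]), array([65.8, 91. ]), 82.9) z [15. 50. 98.]
counter sil 0.65 2991 (array([541.8, 263.7]), array([259.8, 217.5]), 85.4) z [13. 48. 62.]
counter pl 0.72 [284. 236.] [518.8  -7.2   0. ]
roller sil 0.39 2217 (array([ 490.4, -241.2]), array([123.3, 250.2]), 3.5) z [-2.  4. 13.]
roller pl 0.53 [283. 230.] [530.8  -6.6 104. ]
stone0 sil 0.71 239 (array([493.9, 344.6]), array([40.4, 83.5]), 85.7) z [51. 59. 65.]
stone0 sil 0.58 218 (array([486.6, 288. ]), array([35.2, 79.1]), 85.2) z [53. 59. 65.]
stone0 sil 0.55 201 (array([479.5, 176. ]), array([33.2, 76.4]), 86.1) z [54. 60. 64.]
stone0 sil 0.54 224 (array([482. , 231.9]), array([34.8, 79.8]), 86.6) z [53. 59. 65.]
mug sil 0.58 521 (array([565.5, 540
[... 1644 characters left out ...]
 602.1 -482.3   44. ]
{'time_s': 1.4, 'qpos': array([-7.11603058e+01,  1.83122022e+01,  8.96401871e+01,  1.30220807e-04,
        7.20437402e+01, -1.14533278e+00]), 'qvel': array([ 0.01410618, -0.04563898, -0.0542736 ,  0.02449386,  0.03296856,
        0.03637246]), 'effort': array([ 3.96331143e-04, -4.12357628e+01, -2.32226783e+01,  7.28021306e-02,
        3.77279101e-02,  4.24589899e-06]), 'ee_pos': array([ 196.5299506 , -540.37996951,  213.96483449]), 'ee_rot': array([ 1.79996128e+02, -4.64907492e-05,  1.99849868e+01]), 'force': array([ 0.47858016,  0.55608598, -0.16349456]), 'torque': array([-0.05856928, -0.03395169, -0.02977192]), 'gripper_force': 0.0, 'gripper_width': 91.06578113726637}
```

View pics/top0.png

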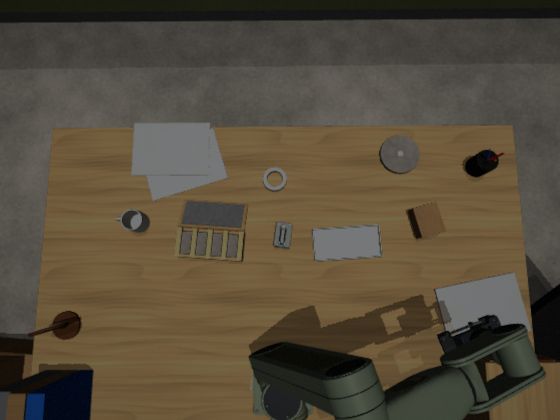

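View pics/scene0.png

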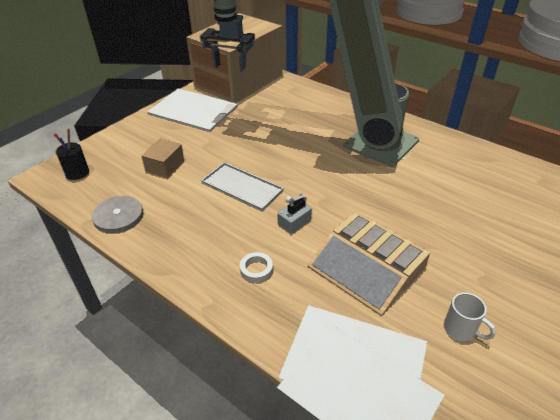

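Both views show all four stones in the case (top: about 210,243), the counter at 283,236 and the tray at 347,241. I'll refine the roller position and the lid height next.

Run:
```python
from h import *
for c in('top','scene'):
    im,d=optics.grab_frame(c);W=cloud(c,d)
    s=(abs(W[...,0]-520)<70)&(abs(W[...,1]+6)<45)&(d>0)
    for lo,hi in((40,57),(78,92),(95,125)):
        P=W[s&(W[...,2]>lo)&(W[...,2]<hi)]
        if len(P)>3: print(c,lo,len(P),rect(P),P.mean(0).round(1),P[:,2].max().round(1))
    # case frame lid profile
    a=np.radians(-4.6);R=np.array([[np.cos(a),-np.sin(a)],[np.sin(a),np.cos(a)]])
    q=(W[...,:2]-[489.5,262.5])@R
    for x0 in range(-50,80,8):
        m=(abs(q[...,0]-x0)<4)&(abs(q[...,1])<100)&(d>0);z=W[...,2][m]
        if len(z):print(x0,np.percentile(z,[5,50,95]).round(),end=' ')
    print()
    u,v=(283,236) if c=='top' else (296,212)
    cv2.imwrite(f'pics/ctr_{c}.png',cv2.resize(im[v-30:v+30,u-40:u+40,::-1],None,fx=5,fy=5,interpolation=2))
a=cv2.imread('pics/ctr_top.png');b=cv2.imread('pics/ctr_scene.png');cv2.imwrite('pics/ctr.png',np.hstack([a,b]))
```

```text
top 40 292 (array([519.1,  -4.8]), array([59.8, 91.2]), 82.6) [519.3  -5.2  49.1] 56.2
top 78 37 (array([506.9,  -2.2]), array([18.4, 48.7]), 85.4) [501.1  -2.1  84.6] 91.7
top 95 29 (array([526.5,  -7.9]), array([10.6, 48.3]), 89.7) [536.   -7.9 104.6] 113.1
-50 [53. 60. 64.] -42 [43. 59. 65.] -34 [52. 59. 64.] -26 [52. 59. 65.] -18 [54. 59. 65.] -10 [52. 59. 65.] -2 [54. 59. 64.] 6 [52. 59. 65.] 14 [54. 59. 65.] 22 [53. 59. 65.] 30 [52. 60. 64.] 38 [15. 46. 63.] 46 [36. 44. 62.] 54 [47. 56. 61.] 62 [50. 56. 61.] 70 [48. 54. 60.] 78 [45. 50. 56.] 
scene 40 343 (array([525.2,  -1.7]), array([61.9, 90.5]), 82.6) [536.8   6.2  48.4] 56.6
scene 78 47 (array([515.3,   3.4]), array([62. , 21.6]), 1.1) [504.9   1.6  85.4] 91.3
scene 95 42 (array([545.3,  -3.5]), array([21.6, 14.3]), 1.0) [547.1  -2.6 105.9] 114.6
-50 [56. 59. 63.] -42 [56. 59. 62.] -34 [56. 59. 62.] -26 [56. 59. 62.] -18 [56. 59. 63.] -10 [56. 60. 63.] -2 [56. 59. 62.] 6 [57. 60. 63.] 14 [12. 59. 62.] 22 [14. 59. 62.] 30 [54. 59. 63.] 38 [43. 56. 63.] 46 [42. 58. 63.] 54 [53. 57. 62.] 62 [53. 56. 60.] 70 [51. 56. 60.] 78 [48. 52. 57.]
```

View pics/ctr.png

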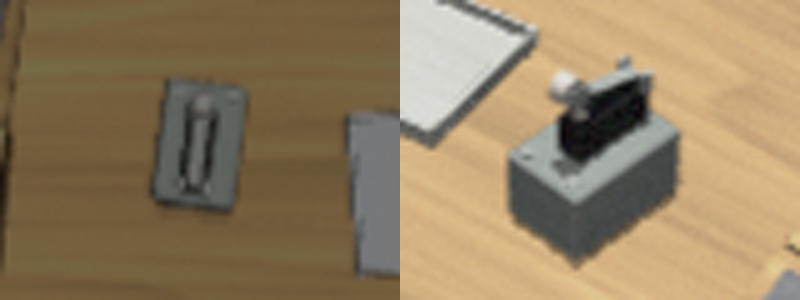

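Emit:
send_rows([
  [[0,0,-0.09,0.2,0.25,0,1],[0,0,-0.09,0.2,0.25,0,1],[0,0,-0.09,0.2,0.25,0,1],[0,0,0,0.2,0.25,0,1],[0,0,0,0.2,0.25,0,1],[0,0,0,0.2,0.25,0,1],[0,0,0,0.2,0.25,0,1],[0,0,0,0.2,0.25,0,1],[0,0,0,0.1,0.25,0,1],[0,0,0,0,0.25,0,1],[0,0,0,0,0.15,0,1],[0,0,0,0,0,0,1]],
])

```text
time_s: 2.7
ee_pos: [462.7, -101.1, 214.1]
ee_rot: [-179.9, 0.0, -3.5]
force: [-1.0, -1.1, 0.1]
gripper_width: 0.2
gripper_force: 0.0
```

The crop shows the white roller at the far (+x) end of the lever, at top crop px 203,105. This agrees with the geometry, which puts it at about world (545,-7).

Emit:
send_rows([
  [[0,0,0,0.2,0.2,0,1],[0,0,0,0.215,0.2,0,1],[0,0,0,0,0.07,-0.2,1],[0,0,0,0,0,-0.2,1],[0,0,0,0,0,-0.06,1],[0,0,0,0,0,-0.02,1],[0,0,0,0,0,0,1],[0,0,0,0,0,0,1]],
])

```text
time_s: 3.5
ee_pos: [536.3, -21.7, 119.9]
ee_rot: [180.0, -0.2, -3.8]
force: [-0.1, -0.1, 0.2]
gripper_width: 0.4
gripper_force: 0.0
```

Emit:
send_rows([
  [[0,0,0,0.05,0.073,0,1],[0,0,0,0,0,0,1],[0,0,0,0,0,-0.02,1],[0,0,0,0,0,-0.015,1],[0,0,0,0,0,0,1]],
])

```text
time_s: 4.0
ee_pos: [545.5, -6.4, 111.1]
ee_rot: [-180.0, -0.1, -3.8]
force: [0.9, 0.9, 2.4]
gripper_width: 0.7
gripper_force: 1.2
```

Emit:
send_rows([
  [[0,0,0,0,0,-0.01,1],[0,0,0,0,0,-0.01,1],[0,0,0,0,0,0,1],[0,0,0,0,0,0,1]],
])

```text
time_s: 4.4
ee_pos: [545.1, -6.6, 107.1]
ee_rot: [180.0, -0.0, -3.8]
force: [1.9, 1.0, 2.2]
gripper_width: 0.5
gripper_force: 1.4
```

Emit:
send_rows([
  [[0,0,0,0,0,-0.02,1],[0,0,0,0,0,-0.02,1],[0,0,0,0,0,0,1],[0,0,0,0,0,0,1]],
])

```text
time_s: 4.8
ee_pos: [544.5, -6.4, 98.7]
ee_rot: [180.0, 0.1, -3.7]
force: [1.1, -0.8, 2.4]
gripper_width: 0.5
gripper_force: 1.4
```

Run:
```python
from h import *
im,d=optics.grab_frame('scene');print(env.state()['ee_pos'],env.state()['force'])
u,v=296,205
cv2.imwrite('pics/press.png',cv2.resize(im[v-30:v+30,u-40:u+40,::-1],None,fx=8,fy=8,interpolation=2))
```

```text
[544.47047788  -6.37772899  98.76800004] [ 1.44916047 -1.15159816  3.22834291]
```

View pics/press.png

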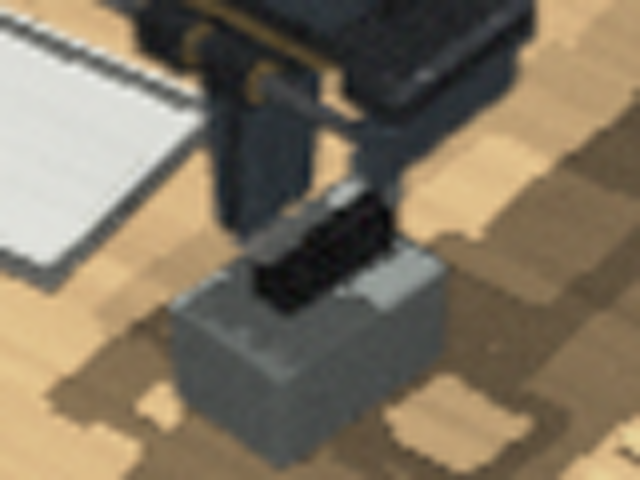

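Run:
```python
from h import *
c=optics.camera_info('scene');K=np.array(c['camera_matrix']);R=np.array(c['R']);t=np.array(c['t']).ravel()
for X in([544.5,-6.4,98.7],[560,-6.4,98.7],[528,-6.4,98.7],[544.5,-20,98.7],[544.5,8,98.7],[544.5,-6.4,160],[487,0,83],[546,-7,90]):
    p=K@(R@np.array(X)+t);p=p[:2]/p[2];print(X,((p-[256,175])*8).round())
im,d=optics.grab_frame('scene')
W=cloud('scene',d)
for a,b in((265,150),(250,220),(375,150),(375,190),(250,245)):print(W[175+b//8,256+a//8].round())
```

```text
[544.5, -6.4, 98.7] [260. 203.]
[560, -6.4, 98.7] [233. 226.]
[528, -6.4, 98.7] [287. 179.]
[544.5, -20, 98.7] [229. 188.]
[544.5, 8, 98.7] [292. 219.]
[544.5, -6.4, 160] [259.  70.]
[487, 0, 83] [368. 160.]
[546, -7, 90] [256. 223.]
[562.   9. 146.]
[563.   3. 111.]
[588.  71. 197.]
[590.  73. 181.]
[557.  -2.  93.]
```

Emit:
send_rows([
  [[0,0,0,0,0,-0.008,1],[0,0,0,0,0,0,1],[0,0,0,0,0,0,1],[0,0,0,0,0,0,1],[0,0,0,0,0,0,1]],
])

```text
time_s: 5.4
ee_pos: [544.8, -6.4, 97.4]
ee_rot: [180.0, 0.0, -3.8]
force: [1.8, -0.3, 3.8]
gripper_width: 0.8
gripper_force: 1.4
```

Emit:
send_rows([
  [[0,0,0,0,0,0.05,1],[0,0,0,0,0,0.1,1],[0,0,0,0,0.25,0.1,1],[0,0,0,0,0.25,0,1],[0,0,0,0,0.25,0,1],[0,0,0,-0.03,0.25,0,1],[0,0,0,0,0,0,1],[0,0,0,0,0,0,1]],
])

```text
time_s: 6.2
ee_pos: [538.0, 190.4, 145.7]
ee_rot: [179.9, 0.1, -3.6]
force: [-0.3, -1.7, 0.5]
gripper_width: 0.4
gripper_force: 0.0
```

Emit:
send_rows([
  [[0,0,-0.011,-0.116,-0.072,0,1],[0,0,0,0,0,-0.2,1],[0,0,0,0,0,-0.15,1],[0,0,0,0,0,-0.03,1],[0,0,0,0,0,0,1],[0,0,0,0,0,0,1]],
])

```text
time_s: 6.8
ee_pos: [516.9, 174.9, 71.2]
ee_rot: [-180.0, -0.1, -4.8]
force: [-0.0, -0.1, -0.3]
gripper_width: 0.7
gripper_force: 0.0
```

Emit:
send_rows([
  [[0,0,0,0,0.003,-0.05,1],[0,0,0,0,0,-0.015,1],[0,0,0,0,0,-0.01,1],[0,0,0,0,0,-0.01,1],[0,0,0,0,0,0,1],[0,0,0,0,0,0,1]],
])

```text
time_s: 7.4
ee_pos: [515.7, 176.0, 53.0]
ee_rot: [180.0, 0.0, -4.7]
force: [0.1, -0.2, 0.8]
gripper_width: 0.6
gripper_force: 0.0
```

```bash
cat >> h.py <<'E'
O=np.array([489.5,262.5]);A=np.radians(-4.6);RA=np.array([[np.cos(A),-np.sin(A)],[np.sin(A),np.cos(A)]])
def prof(y0,cam='scene',hw=12):
    im,d=optics.grab_frame(cam);W=cloud(cam,d);q=(W[...,:2]-O)@RA
    out=[]
    for x0 in range(-52,56,6):
        m=(abs(q[...,0]-x0)<3)&(abs(q[...,1]-y0)<hw)&(d>0);z=W[...,2][m]
        if len(z):out.append((x0,*np.percentile(z,[5,50,95]).round().astype(int)))
    print(cam,out);return im
E
python3 -c "
from h import *
prof(-84);prof(-84,'top');print(env.state()['force'],env.state()['ee_pos'])"
```

```text
scene [(-52, np.int64(502), np.int64(510), np.int64(514)), (-46, np.int64(501), np.int64(508), np.int64(515)), (-34, np.int64(43), np.int64(44), np.int64(45)), (-10, np.int64(74), np.int64(78), np.int64(81)), (-4, np.int64(65), np.int64(75), np.int64(82)), (2, np.int64(63), np.int64(64), np.int64(66)), (8, np.int64(57), np.int64(61), np.int64(63)), (14, np.int64(51), np.int64(56), np.int64(423)), (20, np.int64(46), np.int64(77), np.int64(427)), (26, np.int64(40), np.int64(68), np.int64(428)), (32, np.int64(34), np.int64(78), np.int64(428)), (38, np.int64(61), np.int64(426), np.int64(428)), (44, np.int64(60), np.int64(425), np.int64(428)), (50, np.int64(59), np.int64(96), np.int64(425))]
top [(-52, np.int64(438), np.int64(485), np.int64(506)), (-46, np.int64(407), np.int64(453), np.int64(496)), (-40, np.int64(400), np.int64(449), np.int64(476)), (-16, np.int64(390), np.int64(390), np.int64(391)), (-10, np.int64(74), np.int64(399), np.int64(407)), (-4, np.int64(70), np.int64(280), np.int64(413)), (2, np.int64(155), np.int64(416), np.int64(421)), (8, np.int64(415), np.int64(421), np.int64(425)), (14, np.int64(418), np.int64(424), np.int64(428)), (20, np.int64(421), np.int64(426), np.int64(428)), (26, np.int64(424), np.int64(426), np.int64(428)), (32, np.int64(423), np.int64(428), np.int64(431)), (38, np.int64(423), np.int64(427), np.int64(430)), (44, np.int64(422), np.int64(425), np.int64(429)), (50, np.int64(419), np.int64(424), np.int64(426))]
[-0.47568824  0.58037634  0.26719713] [515.81612333 175.92226244  53.06185366]
```

Emit:
send_rows([
  [[0,0,0,0,0,0.2,1],[0,0,0,0,0,0.1,-0.1],[0,0,0,-0.16,0.014,0,-0.1],[0,0,0,0,0,0,-0.1],[0,0,0,0,0,-0.15,-0.1],[0,0,0,0,0,-0.05,-0.1],[0,0,0,0,0,0,-0.1],[0,0,0,0,0,0,-0.1]],
], grip_force=25)

```text
time_s: 8.3
ee_pos: [483.8, 178.6, 72.8]
ee_rot: [180.0, 0.1, -4.8]
force: [0.0, -0.6, 0.7]
gripper_width: 49.7
gripper_force: 0.0
```

```bash
python3 -c "
from h import *
prof(-84,hw=10);im,d=optics.grab_frame('scene')
cv2.imwrite('pics/g0.png',cv2.resize(im[190:270,320:440,::-1],None,fx=6,fy=6,interpolation=2))"
```

```text
scene [(-16, np.int64(98), np.int64(262), np.int64(425)), (-10, np.int64(73), np.int64(80), np.int64(445)), (-4, np.int64(68), np.int64(74), np.int64(448)), (2, np.int64(64), np.int64(70), np.int64(448)), (8, np.int64(57), np.int64(67), np.int64(448)), (14, np.int64(49), np.int64(60), np.int64(447)), (20, np.int64(45), np.int64(371), np.int64(447)), (26, np.int64(40), np.int64(211), np.int64(442)), (32, np.int64(35), np.int64(269), np.int64(440)), (38, np.int64(242), np.int64(325), np.int64(429)), (44, np.int64(250), np.int64(407), np.int64(431)), (50, np.int64(398), np.int64(407), np.int64(421))]
```

View pics/g0.png

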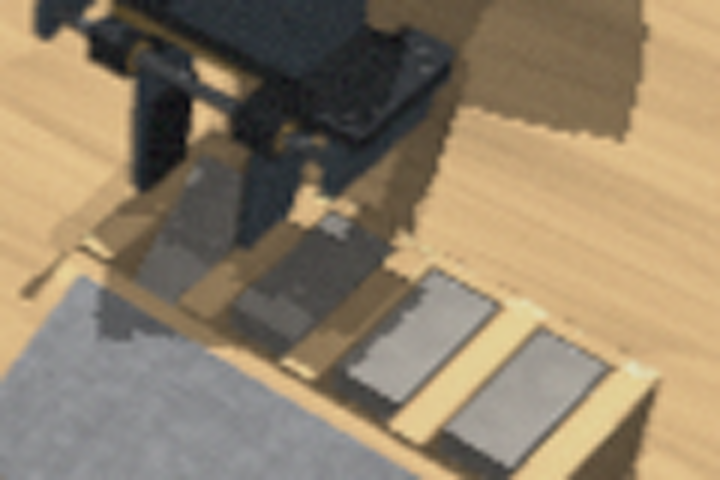

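The picture shows the stone leaning (crop 190,220), with the fingers on both sides of its raised end. I'll lower, grip and lift.

Emit:
send_rows([
  [[0,0,0,0,0,-0.052,-0.1],[0,0,0,0,0,0,-0.1],[0,0,0,0,0,0,1],[0,0,0,0,0,0,1],[0,0,0,0,0,0,1],[0,0,0,0,0,0,1]],
], grip_force=25)

```text
time_s: 9.0
ee_pos: [483.8, 178.7, 62.7]
ee_rot: [-180.0, -0.0, -4.7]
force: [-0.8, -0.1, 0.2]
gripper_width: 33.5
gripper_force: 25.0
```

Emit:
send_rows([
  [[0,0,0,0,0,0.05,1],[0,0,0,0,0,0.1,1],[0,0,0,0,0,0.15,1],[0,0,0,0,0,0.15,1],[0,0,0,0,0,0.1,1],[0,0,0,0,0,0,1],[0,0,0,0,0,0,1]],
])

```text
time_s: 9.7
ee_pos: [483.4, 178.6, 172.5]
ee_rot: [180.0, -0.0, -4.7]
force: [-0.1, -0.1, -2.7]
gripper_width: 33.7
gripper_force: 25.0
```

Run:
```python
from h import *
im=prof(-84,hw=12)
im2,d=optics.grab_frame('top');W=cloud('top',d)
for s in optics.silhouettes('top','tray')[:2]:
    if s['conf']>.4:print('tray',s['conf'],rect(W[s['mask']&(d>0)]))
cv2.imwrite('pics/g1.png',cv2.resize(im[150:270,300:440,::-1],None,fx=5,fy=5,interpolation=2))
```

```text
scene [(-52, np.int64(57), np.int64(59), np.int64(61)), (-46, np.int64(43), np.int64(52), np.int64(62)), (-40, np.int64(41), np.int64(49), np.int64(62)), (-34, np.int64(40), np.int64(43), np.int64(45)), (-28, np.int64(40), np.int64(43), np.int64(45)), (-22, np.int64(42), np.int64(44), np.int64(47)), (-16, np.int64(41), np.int64(45), np.int64(543)), (-10, np.int64(41), np.int64(179), np.int64(545)), (-4, np.int64(42), np.int64(181), np.int64(547)), (2, np.int64(18), np.int64(46), np.int64(547)), (8, np.int64(16), np.int64(171), np.int64(548)), (14, np.int64(16), np.int64(470), np.int64(546)), (20, np.int64(17), np.int64(470), np.int64(546)), (26, np.int64(151), np.int64(318), np.int64(542)), (32, np.int64(144), np.int64(370), np.int64(538)), (38, np.int64(266), np.int64(424), np.int64(528)), (44, np.int64(138), np.int64(506), np.int64(528)), (50, np.int64(497), np.int64(509), np.int64(520))]
tray 0.82 (array([ 491.4, -244.3]), array([125.3, 257.5]), 2.9)
```

View pics/g1.png

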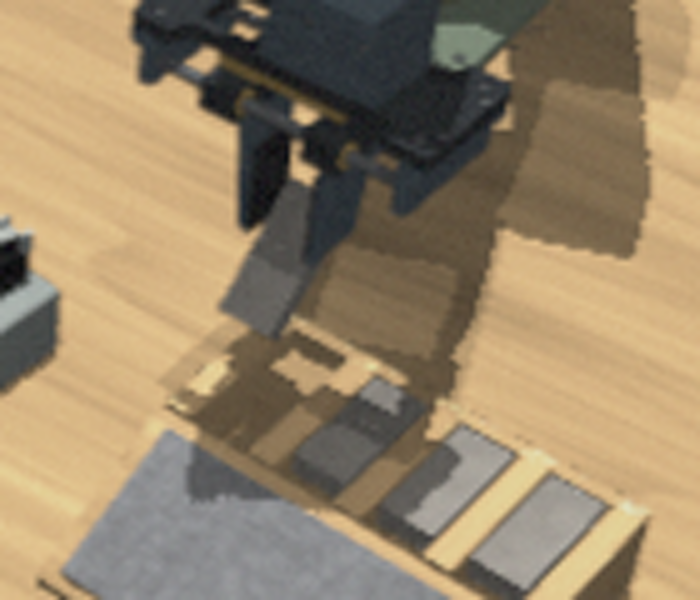

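The stone is held rigidly at about 48°, with its far end low at crop 255,320. Next I carry it to the tray, laying it level on the way.

Emit:
send_rows([
  [[0,0,0.03,0,0,0.2,1],[0,0,0.03,0,-0.1,0,1],[0,0,0.028,0,-0.2,0,1],[0,0,0,0,-0.2,0,1],[0,0,0,0,-0.2,0,1],[0,0,0,0,-0.2,0,1],[0,0,0,0,-0.2,0,1],[0,0,0,0,-0.2,0,1],[0,0,0,0,-0.2,0,1],[0,0,0,0,-0.2,0,1],[0,0,0,0,-0.2,0,1],[0,0,0,0,-0.2,0,1]],
])

```text
time_s: 11.05
ee_pos: [483.0, -242.7, 211.2]
ee_rot: [-179.9, 0.1, 3.2]
force: [0.6, 0.7, -1.8]
gripper_width: 33.8
gripper_force: 25.0
```

Emit:
send_rows([
  [[0.005,-0.085,0,0,-0.1,0,1],[0.005,-0.085,0,0,-0.1,0,1],[0.005,-0.085,0,0,-0.1,0,1],[0.005,-0.085,0,0,-0.1,0,1],[0.005,-0.085,0,0,0,0,1],[0.005,-0.085,0,0,0,0,1],[0,0,0,0,0,0,1],[0,0,0,0,0,0,1]],
])

```text
time_s: 11.85
ee_pos: [484.1, -316.4, 210.5]
ee_rot: [-179.1, -42.1, 3.1]
force: [0.9, -0.1, -0.9]
gripper_width: 34.0
gripper_force: 25.0
```

Emit:
send_rows([
  [[0.002,-0.044,0,-0.033,-0.062,0,1],[0,0,0,0,0,-0.2,1],[0,0,0,0,0,-0.2,1],[0,0,0,0,0,-0.2,1],[0,0,0,0,0,-0.1,1],[0,0,0,0,0,0,1],[0,0,0,0,0,0,1]],
])

```text
time_s: 12.55
ee_pos: [479.5, -328.9, 72.2]
ee_rot: [-179.3, -46.2, 3.4]
force: [-0.5, -0.3, -0.1]
gripper_width: 33.8
gripper_force: 25.0
```

```bash
cat >> h.py <<'E'
def yprof(y0,x0,x1,cam='scene',hw=10):
    im,d=optics.grab_frame(cam);W=cloud(cam,d);out=[]
    for x in range(x0,x1,8):
        m=(abs(W[...,0]-x)<4)&(abs(W[...,1]-y0)<hw)&(d>0)&(W[...,2]<140);z=W[...,2][m]
        if len(z):out.append((x,*[int(k) for k in np.percentile(z,[5,50,95])]))
    print(cam,out);return im
E
python3 - <<'E'
from h import *
im=yprof(-329,440,560);print(env.state()['ee_pos'],env.state()['ee_rot'])
cv2.imwrite('pics/p0.png',cv2.resize(im[110:230,150:310,::-1],None,fx=4,fy=4,interpolation=2))
E
```

```text
scene [(440, 1, 10, 12), (448, 1, 5, 12), (456, 0, 3, 6), (464, 0, 4, 74), (472, 1, 7, 73), (480, 3, 8, 73), (488, 0, 4, 74), (496, 0, 38, 74), (504, 0, 5, 75), (512, 1, 5, 76), (520, 2, 72, 77), (528, -2, 5, 77), (536, 0, 66, 76), (544, 0, 1, 5), (552, 5, 5, 5)]
[ 479.5148335  -329.22161343   73.01520307] [-179.46143119  -46.29957304    3.49357695]
```

View pics/p0.png

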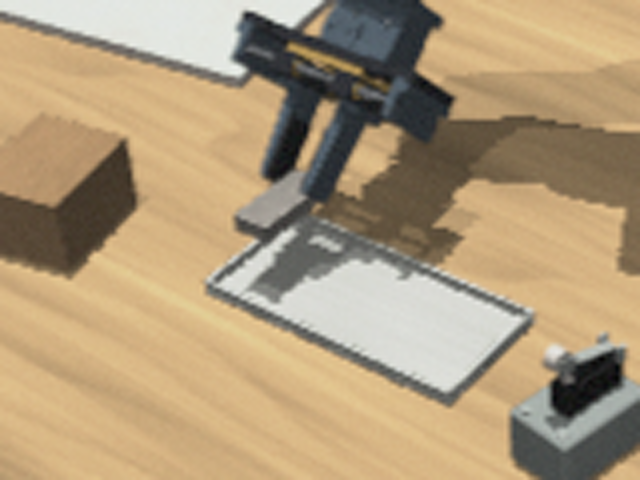

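The stone hangs almost level over the tray's far-left slot (crop 275,200). The far end is about 3° high, so I trim that and lower it.

Emit:
send_rows([
  [[-0.005,0.033,0,-0.02,0,-0.1,1],[0,0,0,0,0,-0.1,1],[0,0,0,0,0,-0.035,1],[0,0,0,0,0,-0.015,1],[0,0,0,0,0,0,1],[0,0,0,0,0,0,1]],
])

```text
time_s: 13.2
ee_pos: [474.7, -329.2, 22.8]
ee_rot: [-179.8, -43.3, 3.7]
force: [0.2, -0.9, -1.8]
gripper_width: 33.9
gripper_force: 25.0
```

Run:
```python
from h import *
im=yprof(-329,440,560);print(env.state()['ee_pos'],env.state()['ee_rot'],env.state()['force'])
```

```text
scene [(440, 107, 112, 116), (456, 19, 25, 25), (464, 19, 23, 25), (472, 20, 23, 26), (480, 20, 22, 27), (488, 21, 23, 24), (496, 20, 23, 25), (504, 18, 23, 24), (512, 20, 23, 24), (520, 18, 22, 23), (528, 0, 13, 23), (536, 1, 8, 22), (544, 1, 5, 7), (552, 4, 7, 9)]
[ 474.57600855 -329.16477321   22.71565177] [-179.81610757  -43.30028499    3.6515788 ] [-0.07391382 -0.6624706   0.17423982]
```

Emit:
send_rows([
  [[0,0,0,0,0,-0.008,1],[0,0,0,0,0,-0.007,1],[0,0,0,0,0,0,1],[0,0,0,0,0,0,0.1],[0,0,0,0,0,0,0],[0,0,0,0,0,0,0],[0,0,0,-0.05,0,0.05,0],[0,0,0,0,0,0.2,0],[0,0,0,0,0,0.2,0],[0,0,0,0,0,0.2,0],[0,0.085,0,0,0,0.1,0]],
])

```text
time_s: 14.35
ee_pos: [464.3, -326.3, 162.0]
ee_rot: [-178.9, -39.0, 3.4]
force: [-0.4, -0.2, -0.0]
gripper_width: 45.4
gripper_force: 0.0
```

Run:
```python
from h import *
im=yprof(-329,440,560);print(env.state()['ee_pos'],env.state()['ee_rot'],env.state()['force'])
d=optics.grab_frame('top')[1];W=cloud('top',d)
for n in('tray','stone0'):
  for s in optics.silhouettes('top',n)[:6]:
    if s['conf']>.4:print(n,s['conf'],rect(W[s['mask']&(d>0)]))
cv2.imwrite('pics/p1.png',cv2.resize(im[110:230,150:310,::-1],None,fx=4,fy=4,interpolation=2))
```

```text
scene [(440, 4, 10, 13), (448, 14, 15, 16), (456, 16, 20, 20), (464, 16, 19, 20), (472, 15, 17, 21), (480, 18, 20, 21), (488, 15, 17, 21), (496, 19, 20, 21), (504, 15, 17, 20), (512, 17, 18, 19), (520, 15, 19, 23), (528, 6, 14, 20), (536, 2, 4, 18), (544, 0, 2, 5), (552, 5, 8, 9)]
[ 466.87156834 -328.14007553  165.16124543] [-179.27630518  -39.0375631     3.68061904] [ 1.51756314 -1.00006802  2.94268025]
tray 0.94 (array([ 492.8, -241.7]), array([121.3, 250.8]), 3.8)
stone0 0.75 (array([489.4, 344.5]), array([40.3, 81.1]), 84.1)
stone0 0.59 (array([481. , 232.1]), array([34.8, 78.8]), 83.6)
stone0 0.53 (array([487.3, 288.5]), array([35.5, 77.5]), 84.7)
```

View pics/p1.png

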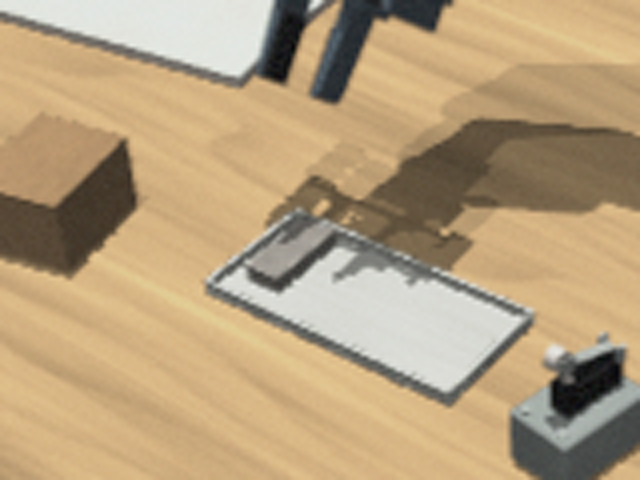

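Stone0 lies flat in the tray's left slot (crop 290,250). Going on to stone1.

Emit:
send_rows([
  [[0,0.085,0,0,0.1,0.05,1],[0,0.085,0,0,0.2,0,1],[0,0.085,0,0.05,0.2,0,1],[0,0.085,0,0.05,0.2,0,1],[0,0.085,0,0.05,0.2,0,1],[0,0,-0.03,0.05,0.2,0,1],[0,0,-0.03,0,0.25,0,1],[0,0,-0.03,0,0.25,0,1],[0,0,0,0,0.25,0,1],[0,0,0,0,0.25,0,1],[0,0,0,0,0.25,0,1],[0,0,0,0,0.25,0,1]],
])

```text
time_s: 15.75
ee_pos: [498.7, 159.0, 160.0]
ee_rot: [-175.4, -10.1, -5.1]
force: [1.1, -0.1, -1.0]
gripper_width: 0.2
gripper_force: 0.0
```

Emit:
send_rows([
  [[0,0,0,0,0.2,0,1],[0,0,0,0,0.1,0,1],[0,0,0,0,0,0,1],[0,0,0,0,0,0,1]],
])

```text
time_s: 16.15
ee_pos: [499.6, 216.6, 160.5]
ee_rot: [-175.5, -10.2, -5.1]
force: [-0.2, -0.1, -0.5]
gripper_width: 0.4
gripper_force: 0.0
```

```bash
cat >> h.py <<'E'
from scipy.spatial.transform import Rotation as Ro
def to(pos,rpy):
    s=env.state();r=(Ro.from_euler('xyz',rpy,degrees=True)*Ro.from_euler('xyz',s['ee_rot'],degrees=True).inv()).as_rotvec()/(np.pi/2)
    print('turn',r.round(3),'shift',((np.array(pos)-s['ee_pos'])/200).round(3))
E
python3 -c "
from h import *
to([520.2,232,72],[180,0,-4.6])"
```

```text
turn [-0.041  0.117  0.001] shift [ 0.103  0.077 -0.443]
```

Emit:
send_rows([
  [[-0.021,0.059,0,0.052,0.038,0,1],[-0.02,0.058,0,0.051,0.039,0,1],[0,0,0,0,0,-0.2,1],[0,0,0,0,0,-0.2,1],[0,0,0,0,0,-0.04,1],[0,0,0,0,0,0,1],[0,0,0,0,0,0,1]],
])

```text
time_s: 16.85
ee_pos: [522.9, 232.2, 76.5]
ee_rot: [-179.9, -0.4, -4.8]
force: [0.4, 0.2, 0.5]
gripper_width: 0.4
gripper_force: 0.0
```

Down to 53, as for stone0.

Emit:
send_rows([
  [[0,0,0,-0.02,0,-0.07,1],[0,0,0,0,0,-0.02,1],[0,0,0,0,0,-0.015,1],[0,0,0,0,0,-0.013,1],[0,0,0,0,0,0,1],[0,0,0,0,0,0,1]],
])

```text
time_s: 17.45
ee_pos: [520.3, 233.0, 52.9]
ee_rot: [-179.8, -0.6, -4.7]
force: [5.1, -1.6, 2.9]
gripper_width: 0.6
gripper_force: 2.6
```

```bash
python3 -c "
from h import *
prof(-28,hw=10);to([486.3,234.6,72],[180,0,-4.6])"
```

```text
scene [(-52, np.int64(439), np.int64(496), np.int64(500)), (-46, np.int64(403), np.int64(487), np.int64(495)), (-40, np.int64(442), np.int64(476), np.int64(491)), (-22, np.int64(68), np.int64(70), np.int64(71)), (-16, np.int64(67), np.int64(70), np.int64(71)), (-10, np.int64(71), np.int64(71), np.int64(71)), (-4, np.int64(62), np.int64(63), np.int64(63)), (2, np.int64(57), np.int64(61), np.int64(62)), (8, np.int64(59), np.int64(60), np.int64(62)), (14, np.int64(53), np.int64(423), np.int64(426)), (20, np.int64(183), np.int64(425), np.int64(427)), (26, np.int64(47), np.int64(427), np.int64(428)), (32, np.int64(42), np.int64(426), np.int64(428)), (38, np.int64(39), np.int64(425), np.int64(428)), (44, np.int64(164), np.int64(426), np.int64(427)), (50, np.int64(59), np.int64(100), np.int64(425))]
turn [-0.001  0.007  0.001] shift [-0.17   0.008  0.096]
```

Emit:
send_rows([
  [[0,0,0,0,0,-0.01,1],[0,0,0,0,0,-0.01,1],[0,0,0,0,0,0,1],[0,0,0,0,0,0,1]],
])

```text
time_s: 17.9
ee_pos: [521.3, 233.1, 49.2]
ee_rot: [-179.8, -0.7, -4.7]
force: [6.1, -0.9, 3.9]
gripper_width: 0.3
gripper_force: 6.2
```

```bash
python3 -c "
from h import *
prof(-28,hw=10)"
```

```text
scene [(-52, np.int64(414), np.int64(494), np.int64(499)), (-46, np.int64(423), np.int64(488), np.int64(495)), (-40, np.int64(419), np.int64(486), np.int64(489)), (-16, np.int64(74), np.int64(74), np.int64(74)), (-10, np.int64(73), np.int64(73), np.int64(73)), (-4, np.int64(70), np.int64(72), np.int64(75)), (2, np.int64(58), np.int64(63), np.int64(65)), (8, np.int64(57), np.int64(60), np.int64(383)), (14, np.int64(111), np.int64(420), np.int64(422)), (20, np.int64(46), np.int64(422), np.int64(423)), (26, np.int64(37), np.int64(422), np.int64(424)), (32, np.int64(267), np.int64(423), np.int64(424)), (38, np.int64(114), np.int64(422), np.int64(425)), (44, np.int64(351), np.int64(421), np.int64(424)), (50, np.int64(58), np.int64(96), np.int64(421))]
```

Emit:
send_rows([
  [[0,0,0,0.01,0,0.1,1],[0,0,0,0,0,0.2,-0.1],[0,0,0,-0.165,0.008,0,-0.1],[0,0,0,0,0,0,-0.1],[0,0,0,0,0,0,-0.1]],
])

```text
time_s: 18.45
ee_pos: [485.7, 234.1, 107.4]
ee_rot: [-180.0, -0.2, -4.7]
force: [-0.1, 0.9, 0.5]
gripper_width: 29.3
gripper_force: 0.0
```

```bash
python3 -c "
from h import *
prof(-28,hw=10);to([489.3,234.5,62.3],[180,0,-4.6])"
```

```text
scene [(-52, np.int64(57), np.int64(59), np.int64(59)), (-46, np.int64(57), np.int64(60), np.int64(62)), (-22, np.int64(77), np.int64(79), np.int64(435)), (-16, np.int64(70), np.int64(75), np.int64(481)), (-10, np.int64(67), np.int64(73), np.int64(483)), (-4, np.int64(62), np.int64(71), np.int64(483)), (2, np.int64(58), np.int64(66), np.int64(483)), (8, np.int64(54), np.int64(63), np.int64(483)), (14, np.int64(51), np.int64(476), np.int64(482)), (20, np.int64(49), np.int64(261), np.int64(479)), (26, np.int64(48), np.int64(244), np.int64(474)), (32, np.int64(47), np.int64(360), np.int64(471)), (38, np.int64(242), np.int64(389), np.int64(465)), (44, np.int64(426), np.int64(446), np.int64(462)), (50, np.int64(435), np.int64(445), np.int64(458))]
turn [-0.     0.002  0.001] shift [ 0.015  0.002 -0.225]
```

```bash
cat >> h.py <<'E'
def lean(y0,cam='scene'):
    im,d=optics.grab_frame(cam);W=cloud(cam,d)
    for s in optics.silhouettes(cam,'stone0')[:6]:
        m=s['mask']&(d>0)&(W[...,2]<110);P=W[m]
        if len(P)<20: continue
        q=(P[:,:2]-O)@RA
        if abs(np.median(q[:,1])-y0)>20: continue
        k=np.c_[q[:,0],P[:,2]];c,(w,h),a=cv2.minAreaRect(k.astype(np.float32))
        A=np.c_[q[:,0],np.ones(len(q))];f=np.linalg.lstsq(A,P[:,2],rcond=None)[0]
        print(round(s['conf'],2),m.sum(),'x',np.percentile(q[:,0],[1,50,99]).round(),'y',np.percentile(q[:,1],[3,97]).round(),'z',np.percentile(P[:,2],[1,99]).round(),'slope',np.degrees(np.arctan(f[0])).round(1),'z at 0',f[1].round(1))
        for x in range(-28,40,6):
            z=P[abs(q[:,0]-x)<3,2]
            if len(z):print((x,round(float(np.median(z)))),end='')
        print()
    return im
E
python3 -c "
from h import *
im=lean(-28)
cv2.imwrite('pics/l1.png',cv2.resize(im[190:270,320:440,::-1],None,fx=6,fy=6,interpolation=2))"
```

```text
0.73 260 x [-19.   9.  39.] y [-40. -10.] z [39. 77.] slope -30.9 z at 0 63.0
(-22, 70)(-16, 73)(-10, 69)(-4, 66)(2, 62)(8, 60)(14, 55)(20, 51)(26, 45)(32, 44)(38, 41)
```

View pics/l1.png

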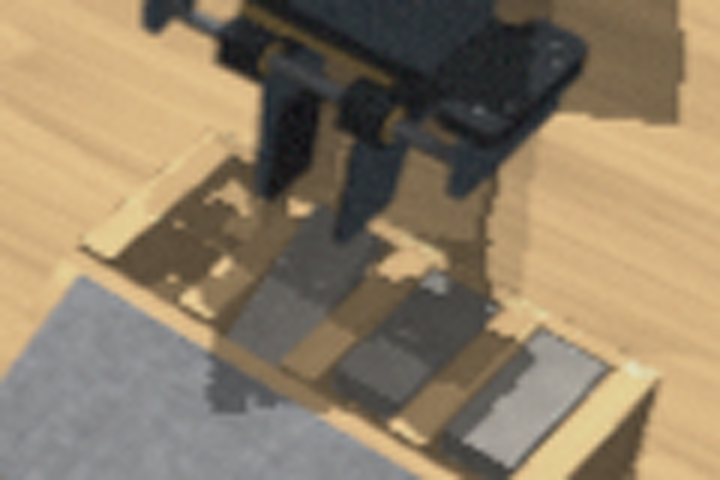

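Stone1 leans at about 32° with its near end about 18 mm above the rim (crop 320,270). That is enough to grip, so I take it at that angle.

Emit:
send_rows([
  [[0,0,0,-0.042,0.006,0,-0.1],[0,0,0,0,0,0,-0.1],[0,0,0,0,0,-0.15,-0.1],[0,0,0,0,0,-0.05,-0.1],[0,0,0,0,0,-0.025,-0.1],[0,0,0,0,0,0,-0.1],[0,0,0,0,0,0,1],[0,0,0,0,0,0,1],[0,0,0,0,0,0,1],[0,0,0,0,0,0,1]],
])

```text
time_s: 19.6
ee_pos: [479.1, 235.6, 63.3]
ee_rot: [-179.9, -0.4, -4.7]
force: [0.4, 0.5, 1.9]
gripper_width: 33.7
gripper_force: 25.0
```

Emit:
send_rows([
  [[0,0,0,0,0,0.05,1],[0,0,0,0,0,0.1,1],[0,0,0,0,0,0.15,1],[0,0,0,0,0,0.15,1],[0,0,0,0,0,0.15,1],[0,0,0,0,0,0.1,1],[0,0,0,0,0,0,1]],
])

```text
time_s: 20.3
ee_pos: [480.2, 236.1, 206.1]
ee_rot: [-179.7, -0.7, -4.7]
force: [-0.8, 0.9, -1.5]
gripper_width: 33.8
gripper_force: 25.0
```

```bash
cat >> h.py <<'E'
def held(cam='scene'):
    im,d=optics.grab_frame(cam);W=cloud(cam,d);s0=env.state();p=s0['ee_pos'];y=np.radians(s0['ee_rot'][2])
    v=W-p;fx=v[...,0]*np.cos(y)+v[...,1]*np.sin(y);fy=-v[...,0]*np.sin(y)+v[...,1]*np.cos(y)
    m=(abs(fy)<12)&(d>0)&(fx>-25)&(fx<75)&(v[...,2]<25)&(v[...,2]>-70)
    for x in range(-24,76,6):
        z=v[...,2][m&(abs(fx-x)<3)]
        if len(z)>2:print((x,round(float(np.median(z)))),end='')
    print(p.round(1),s0['ee_rot'].round(1))
    return im
E
python3 -c "
from h import *
held()"
```

```text
(-12, 15)(-6, 12)(0, 9)(6, 3)(12, 0)(18, -4)(24, -7)(30, -11)(36, -15)(42, -19)(48, -23)(54, -26)[479.  235.5 203.9] [-179.9   -0.4   -4.7]
```

Emit:
send_rows([
  [[0,0,0.03,0,-0.1,0.05,1],[0,0,0.03,0,-0.2,0,1],[0,0,0.03,0,-0.2,0,1],[0,0,0,0,-0.2,0,1],[0,0,0,0,-0.2,0,1],[0,0,0,0,-0.2,0,1],[0,0,0,0,-0.2,0,1],[0,0,0,0,-0.2,0,1],[0,0,0,0,-0.2,0,1],[0,0,0,0,-0.2,0,1],[0,0,0,0,-0.2,0,1],[0,0,0,0,-0.2,0,1]],
])

```text
time_s: 21.55
ee_pos: [477.3, -225.8, 210.7]
ee_rot: [-179.8, -0.1, 3.3]
force: [0.1, -0.4, -1.6]
gripper_width: 33.8
gripper_force: 25.0
```

Emit:
send_rows([
  [[0.005,-0.085,0,0,-0.15,0,1],[0.005,-0.085,0,0,-0.1,0,1],[0.005,-0.085,0,0,0,0,1],[0.005,-0.085,0,0,0,0,1],[0,0,0,0,0,0,1],[0,0,0,0,0,0,1]],
])

```text
time_s: 22.15
ee_pos: [477.7, -274.5, 211.4]
ee_rot: [-179.8, -30.5, 3.2]
force: [1.1, -0.2, -1.1]
gripper_width: 33.7
gripper_force: 25.0
```

Run:
```python
from h import *
to([474.4,-271,60],[180,-32,3.4])
d=optics.grab_frame('top')[1];W=cloud('top',d)
for s in optics.silhouettes('top','tray')[:2]:
    if s['conf']>.4:print(s['conf'],rect(W[s['mask']&(d>0)]))
```

```text
turn [-0.001 -0.016  0.001] shift [-0.017  0.017 -0.757]
0.95 (array([ 491.9, -242.7]), array([120. , 252.9]), 3.7)
```

Emit:
send_rows([
  [[0.001,-0.016,0,-0.017,0.017,-0.1,1],[0,0,0,0,0,-0.2,1],[0,0,0,0,0,-0.2,1],[0,0,0,0,0,-0.2,1],[0,0,0,0,0,-0.1,1],[0,0,0,0,0,-0.05,1],[0,0,0,0,0,0,1],[0,0,0,0,0,0,1]],
])

```text
time_s: 23.05
ee_pos: [476.9, -271.2, 42.9]
ee_rot: [-179.9, -32.2, 3.5]
force: [0.9, -0.6, -0.4]
gripper_width: 33.8
gripper_force: 25.0
```

```bash
python3 -c "
from h import *
held();to([474.4,-271,15],[180,-32,3.4])"
```

```text
(-24, -40)(-18, -40)(-12, -40)(-6, 1)(0, -40)(6, 1)(12, 0)(18, 0)(24, 2)(30, -1)(36, -19)(42, -1)(48, -1)(54, -25)(60, -7)(66, -40)[ 476.8 -271.4   43.4] [-180.   -32.3    3.5]
turn [-0.     0.003 -0.001] shift [-0.012  0.002 -0.142]
```

Emit:
send_rows([
  [[0,0,0,-0.012,0,-0.07,1],[0,0,0,0,0,-0.03,1],[0,0,0,0,0,-0.01,1],[0,0,0,0,0,0,1],[0,0,0,0,0,0,1]],
])

```text
time_s: 23.6
ee_pos: [473.4, -271.5, 21.4]
ee_rot: [-180.0, -32.2, 3.4]
force: [0.0, -0.4, -0.6]
gripper_width: 33.6
gripper_force: 25.0
```

```bash
python3 -c "
from h import *
yprof(-271,440,560);print(env.state()['force'],env.state()['ee_pos'])"
```

```text
scene [(440, 71, 123, 132), (448, 112, 116, 118), (456, 23, 114, 118), (464, 25, 25, 25), (472, 21, 24, 26), (480, 20, 23, 27), (488, 22, 23, 25), (496, 22, 24, 26), (504, 20, 24, 27), (512, 20, 22, 25), (520, 18, 23, 24), (528, 0, 14, 24), (536, 2, 4, 22), (544, 1, 3, 4), (552, -3, 7, 10)]
[ 0.86881922  0.73301071 -1.2606569 ] [ 473.33758758 -271.43547588   21.31342626]
```

Emit:
send_rows([
  [[0,0,0,0,0,-0.008,1],[0,0,0,0,0,-0.007,1],[0,0,0,0,0,0,1],[0,0,0,0,0,0,0.1],[0,0,0,0,0,0,0],[0,0,0,0,0,0,0],[0,0,0,-0.05,0,0.05,0],[0,0,0,0,0,0.2,0],[0,0,0,0,0,0.2,0],[0,0,0,0,0,0.2,0],[0,0.085,0,0,0,0.2,0],[0,0.085,0,0,0,0.1,0]],
])

```text
time_s: 24.85
ee_pos: [466.1, -266.0, 182.2]
ee_rot: [-178.3, -22.2, 3.5]
force: [0.6, 0.1, -0.6]
gripper_width: 45.5
gripper_force: 0.0
```

```bash
python3 -c "
from h import *
im=yprof(-271,440,560);to([522.6,289,170],[180,0,-4.6])
cv2.imwrite('pics/p2.png',cv2.resize(im[110:270,150:430,::-1],None,fx=2.8,fy=2.8,interpolation=2))"
```

```text
scene [(440, 5, 11, 14), (448, 13, 15, 16), (456, 14, 17, 19), (464, 15, 18, 21), (472, 15, 18, 23), (480, 15, 18, 21), (488, 19, 20, 20), (496, 17, 18, 20), (504, 16, 18, 21), (512, 15, 17, 20), (520, 16, 18, 21), (528, 3, 15, 21), (536, 0, 6, 19), (544, 1, 1, 4), (552, -1, 4, 12)]
turn [-0.011  0.25  -0.093] shift [ 0.257  2.79  -0.085]
```

View pics/p2.png

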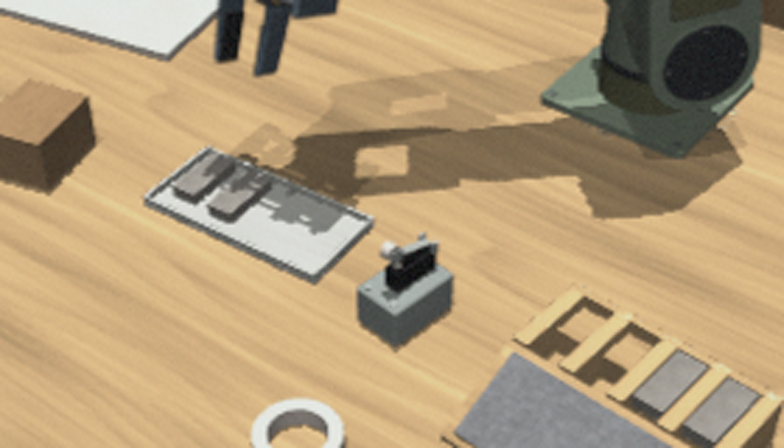

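Both stones lie flat in the tray (200,180 and 240,197), and two remain in the case. Now stone2.

Emit:
send_rows([
  [[-0.004,0.083,0,0,0.05,0,1],[-0.004,0.083,0,0,0.1,0,1],[-0.004,0.083,0,0.04,0.2,0,1],[0,0,-0.047,0.08,0.2,0,1],[0,0,-0.047,0.08,0.2,0,1],[0,0,0,0.06,0.24,0,1],[0,0,0,0,0.24,0,1],[0,0,0,0,0.24,0,1],[0,0,0,0,0.24,0,1],[0,0,0,0,0.24,0,1],[0,0,0,0,0.24,0,1],[0,0,0,0,0.24,0,1]],
])

```text
time_s: 26.1
ee_pos: [518.5, 222.6, 179.4]
ee_rot: [-177.8, 0.1, -4.8]
force: [1.1, 0.8, -0.6]
gripper_width: 0.3
gripper_force: 0.0
```

Emit:
send_rows([
  [[0,0,0,0,0.24,0,1],[0,0,0,0,0.24,0,1],[0,0,0,0,0.12,0,1],[0,0,0,0,0,0,1],[0,0,0,0,0,0,1]],
])

```text
time_s: 26.6
ee_pos: [518.7, 340.1, 179.1]
ee_rot: [-177.9, 0.1, -4.8]
force: [-0.4, -0.7, -0.2]
gripper_width: 0.8
gripper_force: 0.0
```

```bash
python3 -c "
from h import *
to([519.7,288.2,68],[180,0,-4.6])"
```

```text
turn [-0.023  0.     0.002] shift [ 0.005 -0.26  -0.556]
```

I'm already over stone3 (y 84), so I'll do that one first.

Emit:
send_rows([
  [[-0.023,0,0,0.028,0.02,-0.1,1],[0,0,0,0,0,-0.2,1],[0,0,0,0,0,-0.2,1],[0,0,0,0,0,-0.05,1],[0,0,0,0,0,0,1],[0,0,0,0,0,0,1]],
])

```text
time_s: 27.2
ee_pos: [526.5, 344.2, 72.1]
ee_rot: [-179.8, -0.3, -5.0]
force: [-0.2, -0.3, 0.4]
gripper_width: 0.2
gripper_force: 0.0
```

Emit:
send_rows([
  [[0,0,0,-0.012,0,-0.05,1],[0,0,0,0,0,-0.025,1],[0,0,0,0,0,-0.015,1],[0,0,0,0,0,-0.015,1],[0,0,0,0,0,-0.015,1],[0,0,0,0,0,0,1],[0,0,0,0,0,0,1]],
])

```text
time_s: 27.9
ee_pos: [529.3, 344.9, 49.1]
ee_rot: [-179.7, -1.0, -4.8]
force: [9.9, -3.2, 3.1]
gripper_width: 0.4
gripper_force: 5.1
```

```bash
python3 -c "
from h import *
lean(84);prof(84,hw=10)"
```

```text
scene [(-52, np.int64(401), np.int64(478), np.int64(485)), (-46, np.int64(395), np.int64(462), np.int64(480)), (-40, np.int64(406), np.int64(459), np.int64(475)), (-34, np.int64(403), np.int64(444), np.int64(471)), (-28, np.int64(406), np.int64(439), np.int64(464)), (-22, np.int64(448), np.int64(448), np.int64(448)), (-10, np.int64(71), np.int64(71), np.int64(71)), (2, np.int64(59), np.int64(64), np.int64(417)), (8, np.int64(147), np.int64(419), np.int64(422)), (14, np.int64(420), np.int64(422), np.int64(423)), (20, np.int64(290), np.int64(423), np.int64(424)), (26, np.int64(39), np.int64(424), np.int64(425)), (32, np.int64(34), np.int64(423), np.int64(425)), (38, np.int64(419), np.int64(422), np.int64(425)), (44, np.int64(347), np.int64(422), np.int64(424)), (50, np.int64(57), np.int64(97), np.int64(421))]
```

Emit:
send_rows([
  [[0,0,0,0,0,0.1,1],[0,0,0,0,0,0.2,-0.1],[0,0,0,-0.05,0,0.03,-0.1],[0,0,0,0,0,0,-0.1],[0,0,0,0,0,0,-0.1]],
])

```text
time_s: 28.55
ee_pos: [511.9, 344.0, 111.6]
ee_rot: [-180.0, -0.1, -4.9]
force: [-1.6, -0.2, -0.6]
gripper_width: 29.6
gripper_force: 0.0
```

```bash
python3 -c "
from h import *
lean(84);prof(84,hw=10);print(env.state()['ee_pos'])"
```

```text
0.73 269 x [-34.  12.  40.] y [ 71. 101.] z [45. 65.] slope -7.6 z at 0 59.4
(-28, 61)(-22, 61)(-16, 61)(-10, 61)(-4, 60)(2, 60)(8, 60)(14, 58)(20, 57)(26, 58)(32, 56)(38, 53)
scene [(-52, np.int64(461), np.int64(506), np.int64(524)), (-46, np.int64(467), np.int64(502), np.int64(522)), (-40, np.int64(472), np.int64(499), np.int64(516)), (-34, np.int64(189), np.int64(482), np.int64(509)), (-28, np.int64(61), np.int64(62), np.int64(64)), (-22, np.int64(60), np.int64(62), np.int64(62)), (-16, np.int64(59), np.int64(61), np.int64(62)), (-10, np.int64(58), np.int64(60), np.int64(63)), (-4, np.int64(57), np.int64(62), np.int64(483)), (2, np.int64(57), np.int64(61), np.int64(485)), (8, np.int64(56), np.int64(61), np.int64(485)), (14, np.int64(13), np.int64(60), np.int64(486)), (20, np.int64(14), np.int64(271), np.int64(486)), (26, np.int64(55), np.int64(483), np.int64(486)), (32, np.int64(54), np.int64(481), np.int64(486)), (38, np.int64(46), np.int64(259), np.int64(484)), (44, np.int64(217), np.int64(250), np.int64(481)), (50, np.int64(208), np.int64(361), np.int64(475))]
[512.18035579 343.95805693 110.87404024]
```

Stone3 fell back because the contact was too close to the edge. I'll tilt the tool so that its far corner presses the very end of the stone.

Emit:
send_rows([
  [[0.007,0.083,0,0.02,0,0,1],[0.007,0.083,0,0.015,0,0,1],[0.007,0.083,0,0,0,0,1],[0.007,0.083,0,0,0,0,1],[0,0,0,0,0,-0.15,1],[0,0,0,0,0,0,1],[0,0,0,0,0,0,1]],
])

```text
time_s: 29.4
ee_pos: [519.1, 344.1, 81.5]
ee_rot: [179.9, 30.0, -5.0]
force: [-1.0, 0.2, 0.0]
gripper_width: 0.4
gripper_force: 0.0
```

```bash
python3 -c "
from h import *
to([519.1,344.4,62],[180,30,-4.6])"
```

```text
turn [0.001 0.    0.004] shift [ 0.     0.001 -0.098]
```

Emit:
send_rows([
  [[0,0,0,0,0,-0.08,1],[0,0,0,0,0,-0.025,1],[0,0,0,0,0,-0.02,1],[0,0,0,0,0,-0.015,1],[0,0,0,0,0,-0.015,1],[0,0,0,0,0,0,1],[0,0,0,0,0,0,1]],
])

```text
time_s: 30.1
ee_pos: [519.8, 344.4, 51.4]
ee_rot: [-180.0, 29.8, -4.9]
force: [-0.2, -0.7, 0.0]
gripper_width: 0.4
gripper_force: 0.0
```

```bash
python3 -c "
from h import *
im=lean(84);prof(84,hw=10);print(env.state()['ee_pos'])
cv2.imwrite('pics/l3.png',cv2.resize(im[190:270,320:440,::-1],None,fx=6,fy=6,interpolation=2))"
```

```text
scene [(-52, np.int64(58), np.int64(59), np.int64(60)), (-46, np.int64(61), np.int64(61), np.int64(61)), (-34, np.int64(76), np.int64(76), np.int64(76)), (-28, np.int64(79), np.int64(79), np.int64(79)), (32, np.int64(32), np.int64(38), np.int64(44)), (50, np.int64(394), np.int64(394), np.int64(394))]
[519.92628142 344.3750204   51.53186345]
```

Emit:
send_rows([
  [[0,0,0,0,0,0.2,1],[0,0,0,0,0,0.2,-0.1],[-0.007,-0.083,0,0,0,0,-0.1],[-0.007,-0.083,0,0,0,0,-0.1],[-0.007,-0.083,0,0,0,0,-0.1],[-0.007,-0.083,0,0,0,0,-0.1],[0,0,0,0,0,0,-0.1]],
])

```text
time_s: 30.95
ee_pos: [516.0, 344.4, 132.6]
ee_rot: [-179.9, -0.1, -4.7]
force: [0.9, -0.1, 0.7]
gripper_width: 45.4
gripper_force: 0.0
```

```bash
python3 -c "
from h import *
im=lean(84);prof(84,hw=10);to([496.2,346.2,72],[180,0,-4.6])
cv2.imwrite('pics/l3.png',cv2.resize(im[190:270,320:440,::-1],None,fx=6,fy=6,interpolation=2))"
```

```text
scene [(-52, np.int64(480), np.int64(533), np.int64(545)), (-46, np.int64(145), np.int64(523), np.int64(541)), (-40, np.int64(66), np.int64(521), np.int64(539)), (-34, np.int64(63), np.int64(512), np.int64(535)), (-28, np.int64(60), np.int64(66), np.int64(530)), (-22, np.int64(60), np.int64(62), np.int64(63)), (-16, np.int64(59), np.int64(62), np.int64(64)), (-10, np.int64(59), np.int64(61), np.int64(64)), (-4, np.int64(57), np.int64(60), np.int64(64)), (2, np.int64(57), np.int64(59), np.int64(238)), (8, np.int64(56), np.int64(60), np.int64(506)), (14, np.int64(11), np.int64(61), np.int64(507)), (20, np.int64(14), np.int64(59), np.int64(507)), (26, np.int64(54), np.int64(60), np.int64(507)), (32, np.int64(52), np.int64(505), np.int64(508)), (38, np.int64(43), np.int64(58), np.int64(506)), (44, np.int64(277), np.int64(500), np.int64(505)), (50, np.int64(240), np.int64(274), np.int64(502))]
turn [-0.001  0.002  0.003] shift [-0.122  0.008 -0.299]
```

View pics/l3.png

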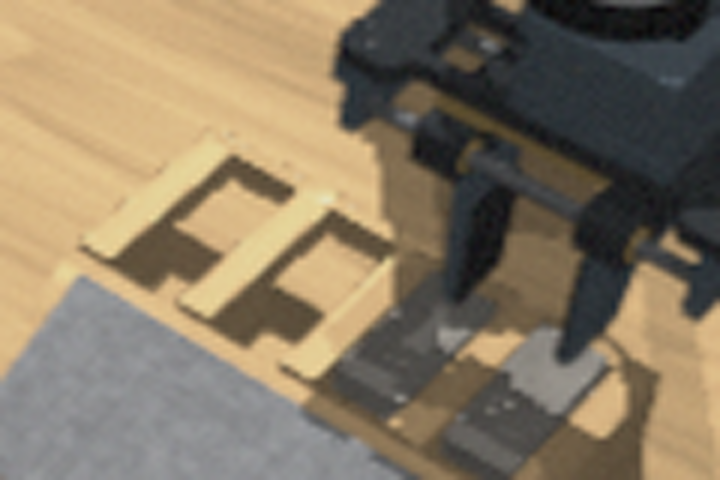

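Stone3 is nearly flat again (crop 530,400): straight pressing held it back on the ledge. I'll press the far end with the tilted tip and drag outwards so it slides into the well.

Emit:
send_rows([
  [[0.007,0.083,0,0.005,0,0,1],[0.007,0.083,0,0,0,0,1],[0.007,0.083,0,0,0,0,1],[0.007,0.083,0,0,0,0,1],[0,0,0,0,0,-0.2,1],[0,0,0,0,0,-0.1,1],[0,0,0,0,0,0,1],[0,0,0,0,0,0,1]],
])

```text
time_s: 31.9
ee_pos: [522.0, 344.2, 71.0]
ee_rot: [-180.0, 29.9, -5.0]
force: [0.3, 0.3, 0.2]
gripper_width: 0.5
gripper_force: 0.0
```

```bash
python3 -c "
from h import *
to([517,344.6,58],[180,30,-4.6])"
```

```text
turn [-0.     0.001  0.004] shift [-0.025  0.002 -0.065]
```

Emit:
send_rows([
  [[0,0,0,-0.025,0.002,-0.04,1],[0,0,0,0,0,-0.025,1],[0,0,0,0,0,-0.02,1],[0,0,0,0.01,0,-0.01,1],[0,0,0,0.015,0,-0.01,1],[0,0,0,0.015,0,-0.005,1],[0,0,0,0,0,0,1]],
])

```text
time_s: 32.6
ee_pos: [522.4, 344.8, 49.8]
ee_rot: [180.0, 30.1, -4.9]
force: [-5.0, -0.9, 2.4]
gripper_width: 0.3
gripper_force: 2.8
```

```bash
python3 -c "
from h import *
prof(84,hw=10);print(env.state()['ee_pos'],env.state()['force'])"
```

```text
scene [(-52, np.int64(57), np.int64(60), np.int64(62)), (-46, np.int64(60), np.int64(61), np.int64(61)), (-22, np.int64(82), np.int64(82), np.int64(82))]
[522.50033002 344.81268042  49.75372791] [-5.20439961  0.02240418  2.09591689]
```

Emit:
send_rows([
  [[0,0,0,0.005,0,0.02,1],[0,0,0,0.005,0,0.02,1],[0,0,0,0,0,0.05,1],[0,0,0,0,0,0.2,1],[0,0,0,0,0,0.1,-0.1],[0,0,0,0,0,0,-0.1]],
])

```text
time_s: 33.25
ee_pos: [528.0, 345.6, 131.4]
ee_rot: [-179.7, 29.4, -4.8]
force: [0.6, -0.4, -0.5]
gripper_width: 13.2
gripper_force: 0.0
```

```bash
python3 -c "
from h import *
prof(84,hw=10);lean(84);print(env.state()['ee_pos'],env.state()['force'])"
```

```text
scene [(-16, np.int64(78), np.int64(79), np.int64(80)), (-10, np.int64(78), np.int64(79), np.int64(81)), (-4, np.int64(65), np.int64(67), np.int64(71)), (2, np.int64(60), np.int64(65), np.int64(70)), (8, np.int64(54), np.int64(60), np.int64(66)), (14, np.int64(45), np.int64(54), np.int64(60)), (20, np.int64(40), np.int64(48), np.int64(55)), (26, np.int64(38), np.int64(42), np.int64(46)), (32, np.int64(31), np.int64(37), np.int64(44)), (38, np.int64(34), np.int64(36), np.int64(36)), (50, np.int64(450), np.int64(450), np.int64(450))]
0.75 255 x [-3. 17. 57.] y [ 68. 102.] z [32. 69.] slope -31.3 z at 0 61.4
(-4, 67)(2, 63)(8, 59)(14, 54)(20, 47)(26, 41)(32, 36)(38, 38)
[525.74026722 344.42785522 126.74554375] [ 0.20490065  1.28621438 -0.46999146]
```

Leaning at 44° now. I straighten the tool and grip.

Emit:
send_rows([
  [[-0.007,-0.083,0,-0.05,0,0,-0.1],[-0.007,-0.083,0,-0.05,0.008,0,-0.1],[-0.007,-0.083,0,-0.03,0,0,-0.1],[-0.007,-0.083,0,0,0,0,-0.1],[0,0,0,0,0,-0.1,-0.1],[0,0,0,0,0,0,-0.1],[0,0,0,0,0,0,-0.1]],
])

```text
time_s: 34.1
ee_pos: [499.5, 346.0, 106.3]
ee_rot: [180.0, -0.1, -4.9]
force: [0.6, 0.4, -0.1]
gripper_width: 50.2
gripper_force: 0.0
```

```bash
python3 -c "
from h import *
to([496.2,346.2,62.5],[180,0,-4.6])"
```

```text
turn [0.    0.001 0.003] shift [-0.017  0.001 -0.219]
```

Emit:
send_rows([
  [[0,0,0.002,-0.017,0.001,-0.1,-0.1],[0,0,0,0,0,-0.08,-0.1],[0,0,0,0,0,-0.038,-0.1],[0,0,0,0,0,0,-0.1],[0,0,0,0,0,0,1],[0,0,0,0,0,0,1],[0,0,0,0,0,0,1],[0,0,0,0,0,0,1]],
])

```text
time_s: 34.9
ee_pos: [497.0, 346.8, 64.5]
ee_rot: [-179.9, -0.3, -4.7]
force: [0.4, -1.0, 1.9]
gripper_width: 33.6
gripper_force: 25.0
```

Emit:
send_rows([
  [[0,0,0,0,0,0.05,1],[0,0,0,0,0,0.1,1],[0,0,0,0,0,0.15,1],[0,0,0,0,0,0.15,1],[0,0,0,0,0,0.15,1],[0,0,0,0,0,0.1,1],[0,0,0,0,0,0,1]],
])

```text
time_s: 35.6
ee_pos: [497.8, 347.6, 207.7]
ee_rot: [-179.7, -0.5, -4.7]
force: [0.3, 0.2, -0.6]
gripper_width: 33.7
gripper_force: 25.0
```

```bash
python3 -c "
from h import *
held()"
```

```text
(-12, 16)(-6, 12)(0, 6)(6, -1)(12, -7)(18, -13)(24, -18)(30, -25)(36, -30)(42, -35)[496.8 346.9 205.3] [-179.8   -0.3   -4.7]
```

Emit:
send_rows([
  [[0,0,0.03,0,-0.1,0.03,1],[0,0,0.03,0,-0.2,0,1],[0,0,0.03,-0.03,-0.24,0,1],[0,0,0,-0.03,-0.24,0,1],[0,0,0,-0.03,-0.24,0,1],[0,0,0,-0.03,-0.24,0,1],[0,0,0,0,-0.24,0,1],[0,0,0,0,-0.24,0,1],[0,0,0,0,-0.24,0,1],[0,0,0,0,-0.24,0,1],[0,0,0,0,-0.2,0,1],[0,0,0,0,-0.2,0,1]],
])

```text
time_s: 36.85
ee_pos: [471.0, -178.9, 208.0]
ee_rot: [-179.8, 0.0, 3.3]
force: [0.1, 0.0, -3.0]
gripper_width: 33.7
gripper_force: 25.0
```

Emit:
send_rows([
  [[0.005,-0.085,0,0,-0.15,0,1],[0.005,-0.085,0,0,-0.12,0,1],[0.005,-0.085,0,0,0,0,1],[0.005,-0.085,0,0,0,0,1],[0.005,-0.085,0,0,0,0,1],[0.003,-0.055,0,0,0,0,1],[0,0,0,0,0,0,1],[0,0,0,0,0,0,1]],
])

```text
time_s: 37.65
ee_pos: [472.4, -229.1, 208.1]
ee_rot: [-179.4, -40.8, 3.4]
force: [-0.8, -0.6, -1.3]
gripper_width: 33.6
gripper_force: 25.0
```

Run:
```python
from h import *
to([470.8,-214,45],[180,-44,3.5])
d=optics.grab_frame('top')[1];W=cloud('top',d)
for s in optics.silhouettes('top','tray')[:2]:
    if s['conf']>.4:print(s['conf'],rect(W[s['mask']&(d>0)]))
```

```text
turn [-0.003 -0.036 -0.003] shift [-0.008  0.076 -0.816]
0.97 (array([ 502.2, -228.7]), array([125.9, 253. ]), 3.3)
```

Run:
```python
from h import *
for c in('top','scene'):
    im,d=optics.grab_frame(c);W=cloud(c,d)
    for n in('tray','stone0'):
      for s in optics.silhouettes(c,n)[:6]:
        P=W[s['mask']&(d>0)]
        if s['conf']>.3 and len(P):
            P=P[P[:,2]<40]
            if len(P)>9 and np.median(P[:,1])<0:print(c,n,s['conf'],len(P),rect(P))
```

```text
top tray 0.73 1519 (array([ 503.3, -230.9]), array([121.5, 257.9]), 3.2)
top stone0 0.69 157 (array([ 504.6, -313. ]), array([34.2, 66.5]), 87.5)
scene tray 0.7 1555 (array([ 502.1, -225.3]), array([137.9, 254.9]), 4.1)
scene stone0 0.81 214 (array([ 505.6, -261.5]), array([83.3, 51.7]), 3.2)
scene stone0 0.53 203 (array([ 504.7, -310.7]), array([82.1, 39.8]), 5.9)
```

The tray has been knocked by about (+11,+14) mm to centre (503,-229). I retarget the slot.

Emit:
send_rows([
  [[-0.003,-0.036,0,0.046,0.135,0,1],[0,0,0,0,0,-0.2,1],[0,0,0,0,0,-0.2,1],[0,0,0,0,0,-0.2,1],[0,0,0,0,0,-0.15,1],[0,0,0,0,0,-0.05,1],[0,0,0,0,0,0,1],[0,0,0,0,0,0,1]],
])

```text
time_s: 38.85
ee_pos: [484.0, -201.8, 63.7]
ee_rot: [180.0, -44.4, 4.0]
force: [1.2, 0.3, -1.4]
gripper_width: 33.7
gripper_force: 25.0
```

```bash
python3 -c "
from h import *
im=yprof(-202,450,570);to([481.6,-202,20],[180,-44,3.5])
cv2.imwrite('pics/p3.png',cv2.resize(im[110:230,150:310,::-1],None,fx=4,fy=4,interpolation=2))"
```

```text
scene [(450, 0, 4, 14), (458, 2, 3, 10), (466, 2, 3, 63), (474, 0, 4, 64), (482, 2, 5, 65), (490, 1, 59, 65), (498, 0, 58, 65), (506, 1, 60, 63), (514, 1, 32, 67), (522, 0, 5, 65), (530, 1, 62, 65), (538, 0, 49, 64), (546, 1, 49, 60), (554, 4, 5, 5), (562, -1, 4, 12)]
turn [ 0.001  0.005 -0.005] shift [-0.013 -0.    -0.221]
```

View pics/p3.png

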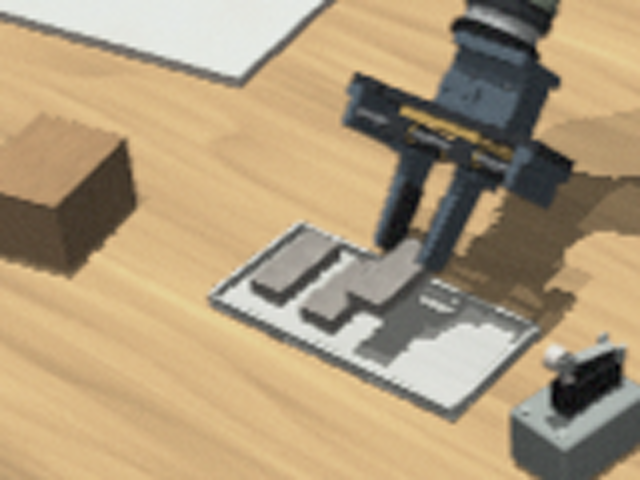

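Emit:
send_rows([
  [[0,0,0,-0.02,0.003,-0.1,1],[0,0,0,0,0,-0.06,1],[0,0,0,0,0,-0.03,1],[0,0,0,0,0,-0.015,1],[0,0,0,0,0,0,1],[0,0,0,0,0,0,1]],
])

```text
time_s: 39.5
ee_pos: [480.0, -201.3, 23.3]
ee_rot: [179.9, -44.4, 4.0]
force: [-0.0, -0.9, -1.1]
gripper_width: 33.3
gripper_force: 25.0
```

```bash
python3 -c "
from h import *
im=yprof(-202,450,570);print(env.state()['ee_pos'],env.state()['force'])"
```

```text
scene [(458, 21, 21, 21), (466, 20, 22, 25), (474, 19, 23, 25), (482, 18, 23, 26), (490, 20, 21, 24), (498, 18, 22, 25), (506, 19, 22, 27), (514, 19, 22, 25), (522, 18, 22, 23), (530, 7, 21, 26), (538, 1, 10, 22), (546, 1, 3, 6), (554, 2, 4, 7), (562, -5, 7, 14)]
[ 479.94650551 -201.25980105   23.30092644] [ 0.05397801  0.18138619 -1.83826601]
```

Emit:
send_rows([
  [[0,0,0,0,0,-0.008,1],[0,0,0,0,0,-0.008,1],[0,0,0,0,0,0,1],[0,0,0,0,0,0,0.15],[0,0,0,0,0,0,0.08],[0,0,0,0,0,0,0.08],[0,0,0,-0.05,0,0.05,0.08],[0,0,0,0,0,0.2,0.08],[0,0,0,0,0,0.2,0.08],[0,0,0,0,0,0.2,0.08],[0,0.085,0,0,0,0.2,0.08],[0,0.085,0,0,0,0,0.08]],
])

```text
time_s: 40.75
ee_pos: [473.7, -190.3, 143.7]
ee_rot: [-177.3, -38.6, 3.8]
force: [-0.0, -0.0, -1.2]
gripper_width: 41.8
gripper_force: 0.0
```

```bash
python3 -c "
from h import *
im=yprof(-202,450,570);to([513,288.8,170],[180,0,-4.6]);print(env.state()['ee_pos'],env.state()['ee_rot'])"
```

```text
scene [(450, 7, 13, 14), (458, 17, 18, 19), (466, 15, 18, 66), (474, 16, 19, 21), (482, 17, 19, 22), (490, 14, 18, 21), (498, 17, 19, 22), (506, 17, 19, 21), (514, 16, 19, 22), (522, 15, 19, 22), (530, 15, 18, 21), (538, 2, 12, 21), (546, 0, 2, 7), (554, 3, 3, 6), (562, -3, 5, 12)]
turn [-0.025  0.43  -0.1  ] shift [0.188 2.4   0.127]
[ 475.48459213 -191.17479319  144.56857624] [-177.42634627  -38.61601235    3.85493552]
```

Emit:
send_rows([
  [[-0.004,0.085,0,0,0,0.2,1],[-0.004,0.085,0,0,0.05,0.05,1],[-0.004,0.085,0,0,0.1,0,1],[-0.004,0.085,0,0.03,0.15,0,1],[-0.004,0.085,0,0.03,0.15,0,1],[0,0,-0.05,0.03,0.2,0,1],[0,0,-0.05,0.03,0.2,0,1],[0,0,0,0.03,0.22,0,1],[0,0,0,0.03,0.22,0,1],[0,0,0,0,0.22,0,1],[0,0,0,0,0.22,0,1],[0,0,0,0,0.22,0,1]],
])

```text
time_s: 42.0
ee_pos: [511.1, 191.5, 161.4]
ee_rot: [-174.0, -14.4, -4.8]
force: [1.3, 0.7, -0.1]
gripper_width: 0.1
gripper_force: 0.0
```

```bash
python3 -c "
from h import *
to([512.6,288.7,130],[180,30,-4.6])"
```

```text
turn [-0.027  0.497  0.011] shift [ 0.007  0.486 -0.157]
```

Emit:
send_rows([
  [[-0.004,0.083,0,0,0.12,0,1],[-0.004,0.083,0,0,0.12,0,1],[-0.004,0.083,0,0,0.12,0,1],[-0.004,0.083,0,0,0.12,0,1],[-0.004,0.083,0,0,0,0,1],[-0.004,0.083,0.01,0,0,0,1],[0,0,0,0,0,0,1],[0,0,0,0,0,0,1]],
])

```text
time_s: 42.8
ee_pos: [512.2, 285.5, 161.0]
ee_rot: [179.9, 30.0, -4.8]
force: [0.3, 0.3, 0.5]
gripper_width: 0.5
gripper_force: 0.0
```

```bash
python3 -c "
from h import *
to([512.6,288.7,75],[180,30,-4.6])"
```

```text
turn [ 0.001 -0.001  0.002] shift [ 0.002  0.016 -0.43 ]
```

Emit:
send_rows([
  [[0,0,0,0.002,0.016,-0.1,1],[0,0,0,0,0,-0.2,1],[0,0,0,0,0,-0.13,1],[0,0,0,0,0,0,1],[0,0,0,0,0,0,1]],
])

```text
time_s: 43.3
ee_pos: [512.5, 288.9, 78.5]
ee_rot: [179.9, 29.8, -4.8]
force: [1.4, 1.0, 0.4]
gripper_width: 0.3
gripper_force: 0.0
```

```bash
python3 -c "
from h import *
to([512.6,288.7,58],[180,30,-4.6])"
```

```text
turn [0.001 0.002 0.001] shift [ 0.    -0.001 -0.102]
```

Emit:
send_rows([
  [[0,0,0,0,0,-0.075,1],[0,0,0,0,0,-0.025,1],[0,0,0,0,0,-0.02,1],[0,0,0,0.01,0,-0.01,1],[0,0,0,0.015,0,-0.01,1],[0,0,0,0.015,0,-0.005,1],[0,0,0,0,0,0,1]],
])

```text
time_s: 44.0
ee_pos: [517.8, 288.6, 48.9]
ee_rot: [179.7, 30.5, -4.9]
force: [-8.3, -0.4, 6.0]
gripper_width: 0.4
gripper_force: 5.0
```

Emit:
send_rows([
  [[0,0,0,0.005,0,0.02,1],[0,0,0,0.005,0,0.02,1],[0,0,0,0,0,0.05,1],[0,0,0,0,0,0.2,1],[0,0,0,0,0,0.1,-0.1],[0,0,0,0,0,0,-0.1]],
])

```text
time_s: 44.6
ee_pos: [525.4, 289.3, 129.4]
ee_rot: [-179.9, 29.4, -4.7]
force: [0.4, 0.0, 0.7]
gripper_width: 13.8
gripper_force: 0.0
```

```bash
python3 -c "
from h import *
prof(28,hw=10);lean(28);print(env.state()['ee_pos'],env.state()['force'])"
```

```text
scene [(-10, np.int64(74), np.int64(76), np.int64(78)), (-4, np.int64(64), np.int64(64), np.int64(64)), (2, np.int64(62), np.int64(66), np.int64(71)), (8, np.int64(54), np.int64(60), np.int64(65)), (14, np.int64(47), np.int64(54), np.int64(61)), (20, np.int64(41), np.int64(46), np.int64(52)), (26, np.int64(36), np.int64(41), np.int64(45)), (32, np.int64(32), np.int64(35), np.int64(40)), (38, np.int64(35), np.int64(463), np.int64(471)), (44, np.int64(145), np.int64(476), np.int64(485)), (50, np.int64(354), np.int64(466), np.int64(486))]
0.73 197 x [-3. 15. 34.] y [14. 46.] z [32. 69.] slope -44.2 z at 0 66.9
(-10, 75)(-4, 65)(2, 64)(8, 60)(14, 54)(20, 48)(26, 41)(32, 36)
[523.05280214 288.30732848 125.05260689] [ 0.13496709  0.27641592 -0.21084137]
```

Emit:
send_rows([
  [[-0.007,-0.083,0,-0.05,0,0,-0.1],[-0.007,-0.083,0,-0.05,0.01,0,-0.1],[-0.007,-0.083,0,-0.035,0,0,-0.1],[-0.007,-0.083,0,0,0,0,-0.1],[0,0,0,0,0,-0.1,-0.1],[0,0,0,0,0,0,-0.1],[0,0,0,0,0,0,-0.1]],
])

```text
time_s: 45.45
ee_pos: [495.9, 290.3, 104.7]
ee_rot: [179.8, 0.0, -4.9]
force: [0.2, 0.2, 0.4]
gripper_width: 50.3
gripper_force: 0.0
```

```bash
python3 -c "
from h import *
to([491.7,290.4,62.5],[180,0,-4.6])"
```

```text
turn [ 0.003 -0.001  0.003] shift [-0.021  0.001 -0.211]
```

Emit:
send_rows([
  [[0.003,0,0.003,-0.021,0.001,-0.1,-0.1],[0,0,0,0,0,-0.08,-0.1],[0,0,0,0,0,-0.03,-0.1],[0,0,0,0,0,0,-0.1],[0,0,0,0,0,0,1],[0,0,0,0,0,0,1],[0,0,0,0,0,0,1],[0,0,0,0,0,0,1]],
])

```text
time_s: 46.25
ee_pos: [492.6, 291.1, 64.3]
ee_rot: [-179.8, -0.2, -4.6]
force: [0.8, -0.2, 0.4]
gripper_width: 33.9
gripper_force: 25.0
```

Emit:
send_rows([
  [[0,0,0,0,0,0.05,1],[0,0,0,0,0,0.1,1],[0,0,0,0,0,0.15,1],[0,0,0,0,0,0.15,1],[0,0,0,0,0,0.15,1],[0,0,0,0,0,0.1,1],[0,0,0,0,0,0,1]],
])

```text
time_s: 46.95
ee_pos: [493.4, 291.6, 207.4]
ee_rot: [-179.7, -0.4, -4.6]
force: [0.0, 0.1, -0.5]
gripper_width: 33.8
gripper_force: 25.0
```

```bash
python3 -c "
from h import *
held()"
```

```text
(-12, 17)(-6, 12)(0, 6)(6, -1)(12, -6)(18, -12)(24, -19)(30, -26)(36, -31)(42, -35)[492.3 291.  205.1] [-179.8   -0.2   -4.6]
```

Emit:
send_rows([
  [[0,0,0.03,0,-0.1,0.03,1],[0,0,0.03,-0.01,-0.2,0,1],[0,0,0.03,-0.02,-0.2,0,1],[0,0,0,-0.02,-0.2,0,1],[0,0,0,-0.02,-0.2,0,1],[0,0,0,-0.02,-0.2,0,1],[0,0,0,0,-0.2,0,1],[0,0,0,0,-0.2,0,1],[0,0,0,0,-0.2,0,1],[0,0,0,0,-0.2,0,1],[0,0,0,0,-0.2,0,1],[0,0,0,0,-0.08,0,1]],
])

```text
time_s: 48.2
ee_pos: [472.6, -148.0, 207.8]
ee_rot: [-179.9, 0.1, 3.4]
force: [0.5, 0.8, -1.6]
gripper_width: 33.5
gripper_force: 25.0
```

Emit:
send_rows([
  [[0.005,-0.085,0,0,0,0,1],[0.005,-0.085,0,0,0,0,1],[0.005,-0.085,0,0,0,0,1],[0.005,-0.085,0,0,0,0,1],[0.005,-0.085,0,0,0,0,1],[0.003,-0.065,0,0,0,0,1],[0,0,0,0,0,0,1],[0,0,0,0,0,0,1]],
])

```text
time_s: 49.0
ee_pos: [474.5, -140.9, 208.1]
ee_rot: [-179.2, -39.8, 3.7]
force: [1.1, 0.2, -0.7]
gripper_width: 33.6
gripper_force: 25.0
```

Run:
```python
from h import *
to([475.8,-146.5,60],[180,-44,3.5])
for c in('top','scene'):
    im,d=optics.grab_frame(c);W=cloud(c,d)
    for n in('tray','stone0'):
      for s in optics.silhouettes(c,n)[:6]:
        P=W[s['mask']&(d>0)]
        if s['conf']>.3 and len(P):
            P=P[P[:,2]<40]
            if len(P)>9 and np.median(P[:,1])<0:print(c,n,s['conf'],len(P),rect(P))
```

```text
turn [-0.003 -0.047 -0.008] shift [ 0.006 -0.028 -0.741]
top tray 0.69 1006 (array([ 504.2, -229.3]), array([119.2, 254. ]), 2.5)
top stone0 0.7 166 (array([ 503.3, -256.9]), array([70.5, 33.3]), 4.0)
top stone0 0.6 156 (array([ 505.3, -202.4]), array([68.3, 42. ]), 2.8)
top stone0 0.46 243 (array([ 497.5, -317.9]), array([81.1, 43.5]), 1.2)
scene tray 0.7 1425 (array([ 499.1, -231.3]), array([143.3, 271.7]), 3.5)
scene stone0 0.75 207 (array([ 505. , -310.3]), array([82.7, 37.4]), 5.9)
scene stone0 0.7 227 (array([ 505.1, -253.2]), array([81.5, 37.6]), 3.7)
scene stone0 0.48 237 (array([ 493.8, -198.1]), array([97.2, 37.1]), 2.8)
```

Emit:
send_rows([
  [[-0.003,-0.047,-0.006,0.006,-0.015,0,1],[0,0,0,0,0,-0.2,1],[0,0,0,0,0,-0.2,1],[0,0,0,0,0,-0.2,1],[0,0,0,0,0,-0.15,1],[0,0,0,0,0,-0.05,1],[0,0,0,0,0,0,1],[0,0,0,0,0,0,1]],
])

```text
time_s: 50.1
ee_pos: [480.3, -140.5, 88.4]
ee_rot: [-179.3, -44.4, 3.8]
force: [0.0, -0.5, -0.7]
gripper_width: 33.4
gripper_force: 25.0
```

```bash
python3 -c "
from h import *
im=yprof(-145,440,560);to([475.8,-145,23],[180,-44,3.5])"
```

```text
scene [(440, 1, 9, 12), (448, 1, 4, 15), (456, 0, 2, 50), (464, 0, 4, 90), (472, 2, 86, 90), (480, 0, 5, 97), (488, 1, 86, 94), (496, 0, 6, 89), (504, -2, 85, 91), (512, 0, 8, 88), (520, 0, 5, 88), (528, 1, 44, 89), (536, 2, 79, 88), (544, 1, 3, 40), (552, 3, 5, 6)]
turn [-0.005  0.005 -0.009] shift [-0.023 -0.022 -0.329]
```

Emit:
send_rows([
  [[-0.005,0.005,-0.006,-0.018,-0.02,-0.1,1],[0,0,0,0,0,-0.15,1],[0,0,0,0,0,-0.05,1],[0,0,0,0,0,-0.02,1],[0,0,0,0,0,0,1],[0,0,0,0,0,0,1]],
])

```text
time_s: 50.75
ee_pos: [476.8, -144.7, 25.2]
ee_rot: [-180.0, -44.0, 3.8]
force: [-0.6, -0.5, -1.2]
gripper_width: 33.7
gripper_force: 25.0
```

```bash
python3 -c "
from h import *
im=yprof(-145,440,560);to([475.8,-145,23],[180,-44,3.5]);print(env.state()['ee_pos'])"
```

```text
scene [(440, 109, 114, 117), (456, 21, 24, 28), (464, 22, 26, 28), (472, 22, 26, 27), (480, 21, 24, 27), (488, 21, 23, 26), (496, 22, 25, 27), (504, 22, 24, 27), (512, 18, 21, 26), (520, 22, 24, 25), (528, 0, 20, 26), (536, 2, 12, 24), (544, 0, 2, 6), (552, 3, 3, 3)]
turn [ 0.     0.    -0.003] shift [-0.005 -0.001 -0.012]
[ 476.77964585 -144.70236998   25.3544185 ]
```

Emit:
send_rows([
  [[0,0,0,0,0,-0.013,1],[0,0,0,0,0,-0.013,1],[0,0,0,0,0,0,1],[0,0,0,0,0,0,0.15],[0,0,0,0,0,0,0.08],[0,0,0,0,0,0,0.08],[0,0,0,-0.05,0,0.05,0.08],[0,0,0,0,0,0.15,0.08],[0,0,0,0,0,0.2,0.08],[0,0,0,0,0,0.2,0.08],[0,0,0,0,0,0.2,0.08],[0,0,0,0,0,0.05,0.08]],
])

```text
time_s: 52.0
ee_pos: [469.4, -140.7, 153.3]
ee_rot: [-179.2, -44.4, 3.8]
force: [0.4, -0.0, 0.4]
gripper_width: 41.9
gripper_force: 0.0
```

```bash
python3 -c "
from h import *
im=yprof(-145,440,560);to([545.5,-6.4,160],[180,0,-3.8]);print(env.state()['ee_pos'])
cv2.imwrite('pics/p4.png',cv2.resize(im[110:270,150:430,::-1],None,fx=2.8,fy=2.8,interpolation=2))"
```

```text
scene [(440, 6, 10, 12), (448, 9, 12, 14), (456, 15, 19, 20), (464, 15, 17, 21), (472, 18, 20, 22), (480, 15, 18, 22), (488, 17, 19, 21), (496, 17, 18, 21), (504, 15, 17, 22), (512, 16, 17, 20), (520, 16, 18, 20), (528, 10, 19, 22), (536, 1, 8, 19), (544, 0, 2, 7), (552, 3, 4, 5)]
turn [-0.008  0.495 -0.083] shift [0.379 0.672 0.03 ]
[ 469.77864035 -140.82498067  153.9793073 ]
```

View pics/p4.png

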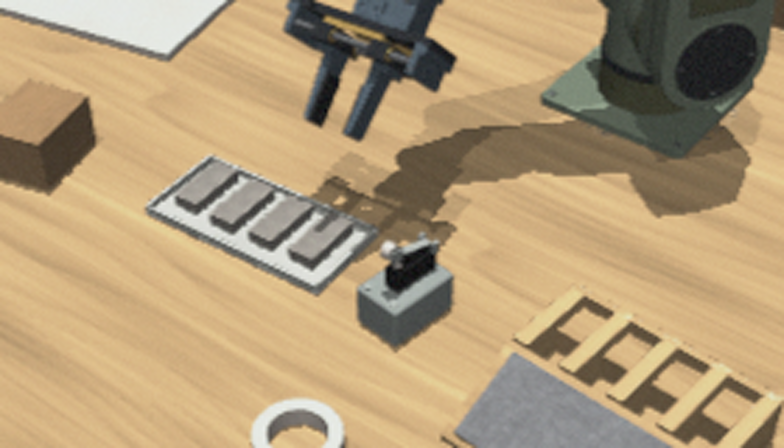

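All four stones lie flat in the tray (205,185 to 320,238) and the case is empty. Last job is the second click.

Emit:
send_rows([
  [[-0.002,0.083,0,0,0,0.1,1],[-0.002,0.083,0,0,0,0.1,1],[-0.002,0.083,0,0,0,0,1],[-0.002,0.083,0,0.05,0.08,0,1],[0,0.083,0,0.05,0.1,0,1],[0,0.083,0,0.05,0.1,0,1],[0,0,-0.042,0.05,0.1,0,1],[0,0,-0.042,0.05,0.1,0,1],[0,0,0,0.05,0.1,0,1],[0,0,0,0,0,0,1],[0,0,0,0,0,0,1]],
])

```text
time_s: 53.15
ee_pos: [522.7, -22.5, 162.5]
ee_rot: [-173.6, -20.6, -4.0]
force: [-0.5, -0.3, 0.5]
gripper_width: 0.2
gripper_force: 0.0
```

```bash
python3 -c "
from h import *
to([545.5,-6.4,125],[180,0,-3.8])"
```

```text
turn [-0.055  0.233 -0.011] shift [ 0.114  0.08  -0.188]
```

Emit:
send_rows([
  [[-0.018,0.078,-0.003,0.04,0.03,0,1],[-0.018,0.078,-0.003,0.04,0.03,0,1],[-0.018,0.077,-0.003,0.034,0.02,0,1],[0,0,0,0,0,0,1],[0,0,0,0,0,0,1]],
])

```text
time_s: 53.65
ee_pos: [545.7, -7.6, 162.4]
ee_rot: [-179.9, -0.1, -3.8]
force: [-0.5, -0.3, -0.3]
gripper_width: 0.6
gripper_force: 0.0
```

```bash
python3 -c "
from h import *
to([545.5,-6.4,118],[180,0,-3.8])"
```

```text
turn [-0.001  0.001 -0.   ] shift [-0.001  0.006 -0.222]
```

Emit:
send_rows([
  [[0,0,0,0,0.006,-0.12,1],[0,0,0,0,0,-0.08,1],[0,0,0,0,0,-0.02,1],[0,0,0,0,0,0,1],[0,0,0,0,0,0,1]],
])

```text
time_s: 54.15
ee_pos: [546.2, -6.2, 120.5]
ee_rot: [-179.9, -0.3, -3.8]
force: [0.6, -0.2, 0.8]
gripper_width: 0.3
gripper_force: 0.0
```

Emit:
send_rows([
  [[0,0,0,0,0,-0.04,1],[0,0,0,0,0,-0.03,1],[0,0,0,0,0,-0.02,1],[0,0,0,0,0,-0.01,1],[0,0,0,0,0,0,1],[0,0,0,0,0,0,1]],
])

```text
time_s: 54.75
ee_pos: [546.7, -5.7, 99.7]
ee_rot: [-179.9, -0.2, -3.8]
force: [2.3, 0.0, 3.3]
gripper_width: 0.4
gripper_force: 1.5
```

Emit:
send_rows([
  [[0,0,0,0,0,-0.01,1],[0,0,0,0,0,0,1],[0,0,0,0,0,0,1],[0,0,0,0,0,0,1],[0,0,0,0,0,0,1]],
])

```text
time_s: 55.25
ee_pos: [546.4, -5.7, 97.6]
ee_rot: [-179.9, -0.2, -3.8]
force: [2.3, -0.2, 3.9]
gripper_width: 0.3
gripper_force: 1.6
```

Emit:
send_rows([
  [[0,0,0,0,0,0.05,1],[0,0,0,0,0,0.1,1],[0,0,0,0,0,0.2,1],[0,0,0,-0.1,0.1,0.15,1],[0,0,0,-0.1,0.1,0,1],[0,0,0,0,0,0,1],[0,0,0,0,0,0,1]],
])

```text
time_s: 55.95
ee_pos: [505.1, 34.3, 197.4]
ee_rot: [-180.0, -0.1, -3.7]
force: [0.2, -0.3, 0.2]
gripper_width: 0.3
gripper_force: 0.0
```

Run:
```python
from h import *
im,d=optics.grab_frame('scene');W=cloud('scene',d)
s=(abs(W[...,0]-545)<20)&(abs(W[...,1]+6)<15)&(W[...,2]<125);print(np.percentile(W[...,2][s],[50,90,99]),env.state()['ee_pos'])
cv2.imwrite('pics/end.png',cv2.resize(im[110:270,150:430,::-1],None,fx=2.8,fy=2.8,interpolation=2))
```

```text
[ 63.21682084 107.41243468 113.35038366] [505.70812609  34.01747073 197.19473288]
```

View pics/end.png

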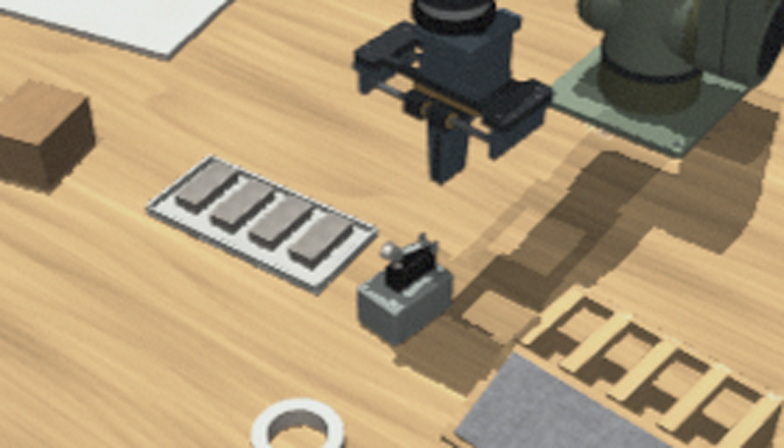

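The stones are all flat in the tray, the roller is back up at 388,250, and the arm is clear of everything.

```bash
python3 -c "
from workcell import env
print(env.job_done())"
```

```text
the job is handed in; nothing more can be done
None
```

The job is handed in (no verdict was shown): all four stones lie flat in the tray, and the switch was pressed about 15 mm before and after (clicks inferred from depth and force) and is up again.

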